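Load the bonded lens into the curing chamber and latch its door

TASK

Lift the lens carrier off the levelling stage, set it down on the blue pad and let go so that you can take it again across its long sides, then seat it flat in the nest inside the open curing chamber. Press the red knee of the folding stay to break it while the door is still up, then lower the door and push it fully shut until its sprung latch snaps in. The bond is not yet cured, so keep the carrier level and put it down gently, and leave the bottle, the tweezers and the jar where they are.

Things in the scene. Friction and masses are not known exactly. Their poses are not given: they have to be found in the camera images.
- carrier_mid (a point): Centre, half-way up, of the lens carrier: a loose aluminium block 42 mm (own x) by 64 mm (own y, the long way) by 24 mm high (z up), 0.12 to 0.24 kg, a brass ring and a small domed lens (up to 4 mm proud) in its top. Either way round is right. It starts in the channel on the levelling stage, long way along the stage's y, lens up.
- stage: Levelling stage, fixed; origin at the centre of its foot on the table, z up. A black pedestal 110 by 100 mm at the foot, with a round glass plate 100 mm across, its top 66 mm above the table; the channel stands on that plate.
- channel (a point): Middle of the channel's seat, 78 mm above the table, 12 mm above the glass plate; axes as the stage's. The channel is 46 mm long (y); a fence 22 mm high, 7 mm thick, flanks each long side of the carrier (47 mm between). The carrier's ends overhang by 9 mm each, so it is taken only by its two ends, 64 mm apart, and lifted straight up (25 mm clears the fences).
- pad_top (a point): Centre of the upper face of the blue clean pad, fixed flat on the table: 140 mm (own x) by 120 mm (own y), 4 mm thick.
- chamber: Curing chamber: a fixed, open-topped white box, 240 mm (own x) by 180 mm (own y) outside, walls 8 mm, inner floor 35 mm and rim 100 mm above the table; origin under its centre, z up. The door's hinge is along its +y wall, the latch's strike inside its -y wall, the folding stay outside its +x wall. The nest is in its middle.
- nest (a point): Centre of the nest's seat, 55 mm above the table; axes as the chamber's. The carrier lies with its long way along y on a rail 30 mm wide (x) whose sides drop 21 mm. Black brackets 20 mm high hold its ends and corners with 2.5 mm play all round; corner pieces reach 4 mm along the long sides; it is held by the free middle 50 mm of the long sides (42 mm apart) when lowered in.
- knee (a point): Middle of the red round thumb pad (18 mm diameter, 30 mm long along the chamber's x) at the knee of the two-link folding stay. Locked, it is 137 mm to +x and 39 mm to +y of the chamber's middle, 148 mm above the table. Pressed straight down (some 3 to 8 N) it passes centre after 6 mm and then folds, going 3 mm to +y for each 4 mm down; 20 mm of descent breaks it, more draws the door in.
- hinge (a point): Middle of the door's hinge line, which runs along the chamber's x at the top of its +y wall, 94 mm from the chamber's middle, 100 mm above the table.
- door_push (a point): Point on the door's plain outer face where it is pushed, 165 mm from the hinge line, half-way along the hinge. The door is a grey panel 240 mm long (x), 200 mm from hinge to free edge, 18 mm thick; cooling fins 14 mm high stand on its outer face from 17 to 103 mm from the hinge. Shut, its outer face lies 118 mm above the table; open, its free edge is at 297 mm.
- door (a joint): Door angle (rad): 0 shut; 1.75 at the start, up and leaning a little outwards, held by the locked stay. A friction hinge holds it at any angle; 1 to 8 N at the push point moves it. Over the last 0.12 rad the latch bolt rides over the strike, which takes some 5 to 12 N straight down at the push point; a stop ends the travel at 0.
- stay_knee (a joint): Knee angle of the stay (rad): -0.10 locked over centre, 0 straight, growing as the stay folds, 2.79 with the door shut. While it is locked the door cannot be lowered.
- bolt (a joint): How far the brass latch bolt (bevelled, on the inside of the door near its free edge) is pushed in against its spring (m): 0 sprung out, about 0.006 while riding over the strike lip. Shut and latched it reads 0 again.
- bottle: Bystander: amber bottle with white cap, 54 mm diameter, 110 mm tall, loose; origin at the centre of its underside.
- tweezers_mid (a point): Bystander: steel tweezers, 130 mm long, 8 mm high, lying loose along their own x; point at the middle.
- jar: Bystander: white lens jar, 64 mm diameter, 36 mm tall, loose; origin at the centre of its underside.
Things that resemble listed ones, but are neither listed nor needed, are in the scene too. There is more than one size of the part that bears carrier_mid; the job needs the smallest.

How it is judged:
On the way, in this order (a step that is already met when the one before it is completed fails the run):
1. the carrier lies flat on the blue pad, let go (x of carrier_mid in the frame of pad_top between -0.07 and 0.07 m and y of carrier_mid in the frame of pad_top between -0.06 and 0.06 m and z of carrier_mid in the frame of pad_top below 0.015 m and angle between carrier_mid's own z axis and vertical below 0.06 rad and contact force between the fingers and carrier below 0.05 N), for 0.2 s.
2. the carrier is seated flat in the chamber's nest, let go, the door still up and the stay locked (x of carrier_mid in the frame of nest between -0.006 and 0.006 m and y of carrier_mid in the frame of nest between -0.006 and 0.006 m and z of carrier_mid in the frame of nest between 0.009 and 0.0155 m and angle between carrier_mid's own z axis and vertical below 0.06 rad and angle between the y axis of carrier_mid and the y axis of nest, either way round below 0.15 rad and contact force between the fingers and carrier below 0.05 N and value of joint door above 1.6 rad and value of joint stay_knee below 0 rad), for 0.2 s.
3. the stay is broken at its knee while the door is still up (value of joint stay_knee above 0.15 rad and value of joint door above 1.2 rad), for 0.1 s.
4. the door is fully shut and its latch bolt has sprung out behind the strike (value of joint door below 0.03 rad and value of joint bolt below 0.0015 m), for 0.2 s.
At the end, for the whole second after the job is handed in: The carrier rests flat in the chamber's nest (within 6 mm of its centre, long way along the nest within 0.15 rad), the door is shut (below 0.03 rad) with the latch bolt sprung out (below 1.5 mm), and all is at rest (all of step 4 and x of carrier_mid in the frame of nest between -0.006 and 0.006 m and y of carrier_mid in the frame of nest between -0.006 and 0.006 m and z of carrier_mid in the frame of nest between 0.009 and 0.0155 m and angle between carrier_mid's own z axis and vertical below 0.06 rad and angle between the y axis of carrier_mid and the y axis of nest, either way round below 0.15 rad and velocity of joint door between -0.02 and 0.02 rad/s and linear speed of carrier below 0.01 m/s); the robot touches nothing.
It fails at once if the carrier is tipped by more than 0.35 rad (angle between carrier_mid's own z axis and vertical above 0.35 rad).
It fails at once if the carrier is dropped or rammed down on the pad, table or nest (over 60 N) (contact force between carrier and pad above 60 N or contact force between carrier and chamber above 60 N or contact force between carrier and table above 60 N).
It fails at once if the bottle moved by more than 30 mm or knocked over (distance of bottle from where it was at the start of the episode above 0.03 m or angle between bottle's own z axis and vertical above 0.5 rad).
It fails at once if the tweezers moved by more than 30 mm or knocked over (distance of tweezers_mid from where it was at the start of the episode above 0.03 m or angle between tweezers_mid's own z axis and vertical above 0.5 rad).
It fails at once if the jar moved by more than 30 mm or knocked over (distance of jar from where it was at the start of the episode above 0.03 m or angle between jar's own z axis and vertical above 0.5 rad).
It also fails if it takes over 72 s, if anything falls off the work surface, if the arm or the gripper's body presses on something with over 40 N, if the wrist force passes 120 N, or if a joint passes its speed limit or range.

ROBOT

A 6-joint arm with a two-finger parallel gripper is mounted at the origin on the work surface. World frame = base frame: x ahead of the robot, y to its left, z up, the work surface at z = 0. Lengths are in m, angles in rad, forces in N, time in s.
With the tool pointing down it reaches from about 0.25 to 0.775 m from the base axis. Payload 8.9 kg.
Tool frame: the origin (TCP) lies midway between the tips of the shut fingers; the grasp point (between the pads) lies 19 mm behind it; z points along the fingers, y is the direction in which the jaws open and shut (so a half turn about z gives the same grasp; the last joint's range is limited). The gripper opens to 85 mm and grips with 20 to 120 N. Pads are 22 mm wide; open, the fingers measure 114 mm over their backs; the gripper's body (76 mm by 85 mm) begins 54 mm behind the grasp point. The pads swing forward as they close: fully open they stand 13 mm farther back than shut.
Start: joints at [1.155, 0.291, -0.153, 1.127, 0, 1.431], TCP at [0.143, 0.505, 0.231] pointing down, gripper open.
Joint ranges: [-2.52, 2.52], [-0.91, 1.74], [-1.3, 1.37], [-1.96, 2.02], [-1.52, 1.47], [-3.14, 3.14]. Speed limits (rad/s): [2.22, 2.22, 2.79, 3.14, 3.14, 3.14].

INTERFACE

Orientations are given as a unit quaternion [x, y, z, w].
In Python, from rig import get_obs, capture, hand_in gives the robot as it stands. The module is installed in compiled form; this text tells all that it offers.
- The arm moves only by the tool jog_arm, never from a script. Its argument "rows" is a list of rows, each an object of numbers: "dx", "dy", "dz": the shift along the tool's x, y, z in units of 40 mm (1.0 is 40 mm); "ax", "ay", "az": the turn, a rotation vector about the tool's x, y, z in units of 6 degrees (1.0 is 6 degrees). A call has 1 to 12 rows; each row is the pose to reach, as a shift and turn from the pose measured when the call began, along the tool's axes at that moment; what a row does not reach only later rows make up. A row lasts 1/12 s, in which the tool goes at most 41.7 mm and 7.16 degrees, less where a joint would pass 70% of its speed; a pose out of reach is approached as far as the arm can. A call with a gripper value outside its range is refused whole. "jaw" is the opening, from 0 (shut) to 1 (fully open), set as the call begins (left out, the last holds). The fingers move at their own pace and stop on an object; "newtons" is the grip in N (left out, the last holds). Time passes only in rows, so rows that repeat a pose let the fingers close. It gives the time, the measured TCP pose, the force and the opening at its end, in the units of the state.
- get_obs(): the state, without advancing time (a new reading comes with each control period).
- capture(name): name is "scene" or "top" or "wrist"; returns a dict with "image" (384x512x3 uint8, red, green, blue), "z_map" (384x512 float32, m along the optical axis (not along the pixel's ray), 0 where there is no reading), "mtx" (3x3 intrinsics, pixels), "rvec" (rotation vector, rad) and "tvec" (3), from world to camera coordinates, as OpenCV has them; the wrist camera has in their place "mount" (4x4, takes a point from camera to tool coordinates, whose origin is the TCP and whose axes are the flange's). Camera axes: x right, y down, z forward; pixel columns grow to the right and rows downward; lengths in m; the calibration is good to about 2 mm. A picture is of the moment at which its call begins: read the wrist's pose just before it.
- hand_in(): hands the job in, once; it reports no verdict.
The state is a dict: "clock": time; "joint_pos": joint angles; "dq": joint speeds; "joint_torque": joint torques, N m; "position": TCP position; "ee_rot": TCP orientation; "force": force on the tool from outside, world axes, zero at the start; "wrist_torque": the same for the moment, N m; "grip_width": finger opening in m.
Only numpy, scipy, OpenCV 4.12 (cv2) and the standard library are available. Lean on these libraries where they do the work, as an engineer would, in place of code of your own. Each camera call takes 0.05 s, during which the arm holds its last target.

## Working session

There is one attempt and no reset: what is moved stays moved. The work goes in short steps, Python scripts to look and compute and a tool call to move; the robot and the scene stay as the last step left them, time stands still between calls to the robot, and variables do not carry over. Pictures are saved under pics/ and viewed, and the job is handed in when it is done.

Besides the shell and the picture viewer there is one more tool, called after "Request:" as name(argument=value, ...), one argument or row to a line, values as JSON. jog_arm: Moves the arm, as the interface text tells. Its arguments: {"type":"object","properties":{"rows":{"type":"array","items":{"type":"object","properties":{"dx":{"type":"number"},"dy":{"type":"number"},"dz":{"type":"number"},"ax":{"type":"number"},"ay":{"type":"number"},"az":{"type":"number"}}}},"jaw":{"type":"number"},"newtons":{"type":"number"}},"required":["rows"]}

```bash
mkdir -p pics; cat > h.py <<'E'
import numpy as np, cv2
from scipy.spatial.transform import Rotation as R
from rig import get_obs, capture, hand_in
def snap(name,fn):
    o=get_obs(); c=capture(name)
    cv2.imwrite('pics/'+fn+'.png',c['image'][:,:,::-1])
    if 'rvec' in c:
        Rm=cv2.Rodrigues(np.array(c['rvec'],float))[0]; t=np.array(c['tvec'],float).reshape(3)
        c['Rcw']=Rm.T; c['pc']=-Rm.T@t
    else:
        M=np.array(c['mount']); T=np.eye(4); T[:3,:3]=R.from_quat(o['ee_rot']).as_matrix(); T[:3,3]=o['position']
        W=T@M; c['Rcw']=W[:3,:3]; c['pc']=W[:3,3]
    np.savez('pics/'+fn+'.npz',image=c['image'],z=c['z_map'],K=c['mtx'],Rcw=c['Rcw'],pc=c['pc'])
    return c
def load(fn): return dict(np.load('pics/'+fn+'.npz'))
def cloud(d):
    z=d['z']; h,w=z.shape; u,v=np.meshgrid(np.arange(w),np.arange(h)); K=d['K']
    p=np.stack([(u-K[0,2])/K[0,0]*z,(v-K[1,2])/K[1,1]*z,z],-1)
    P=p@d['Rcw'].T+d['pc']; P[z==0]=np.nan
    return P
def ray(d,u,v,zp):
    K=d['K']; r=d['Rcw']@np.array([(u-K[0,2])/K[0,0],(v-K[1,2])/K[1,1],1]); s=(zp-d['pc'][2])/r[2]
    return d['pc']+s*r
def proj(d,P):
    p=(np.atleast_2d(P)-d['pc'])@d['Rcw']; K=d['K']
    return np.stack([p[:,0]/p[:,2]*K[0,0]+K[0,2],p[:,1]/p[:,2]*K[1,1]+K[1,2]],-1)
E
python3 - <<'E'
from h import *
print(get_obs())
for n in ['scene','top','wrist']:
    c=snap(n,n+'0'); print(n,c['pc'],c['Rcw'][:,2],c['mtx'][0,0])
    P=cloud(load(n+'0')); print(np.nanmin(P,(0,1)),np.nanmax(P,(0,1)))
print(np.array(c['mount']))
E
```

```text
{'clock': 0.0, 'joint_pos': array([ 1.15472372e+00,  2.91282774e-01, -1.54097567e-01,  1.12674381e+00,
        3.92661431e-05,  1.43149430e+00]), 'dq': array([-0.00209212,  0.0006545 , -0.00056676, -0.0006989 , -0.00130915,
       -0.00102388]), 'joint_torque': array([ 6.90648794e-04, -5.37141788e+01,  3.31363285e+01,  1.60252175e-02,
       -1.70723911e-04, -6.71769882e-06]), 'position': array([0.1432616 , 0.50461708, 0.23074177]), 'ee_rot': array([ 1.37944008e-01,  9.90439806e-01, -6.33096884e-04, -2.00880709e-04]), 'force': array([ 0.33511506,  0.2896039 , -0.37147487]), 'wrist_torque': array([-0.0123309 , -0.06082955,  0.01430014]), 'grip_width': 0.08527764985816925}
scene [1.24283661 0.00494454 0.9434527 ] [-0.66300287 -0.07246026 -0.7451018 ] 373.7353278869616
[-1.34920599 -1.62332479 -0.76203035] [0.95761166 1.35603095 0.5910064 ]
top [ 0.4569255  -0.05675246  1.18373501] [ 0.07520651 -0.01318533 -0.9970808 ] 386.45851481804215
[-0.04945952 -1.45364305 -0.77232154] [1.57243923 1.21652358 0.36287686]
wrist [0.07120313 0.52588261 0.37304549] [ 0.2859227  -0.08295783 -0.95465502] 342.27007490981515
[-0.07206535  0.12577361 -0.00370549] [0.47801076 0.78618635 0.31840678]
[[ 1.57452404e-04 -9.54607367e-01 -2.97867000e-01  7.51865345e-02]
 [ 9.99999750e-01  3.55617996e-04 -6.11088825e-04  5.39721298e-04]
 [ 6.89276760e-04 -2.97866829e-01  9.54607185e-01 -1.42217969e-01]
 [ 0.00000000e+00  0.00000000e+00  0.00000000e+00  1.00000000e+00]]
```

View pics/scene0.png

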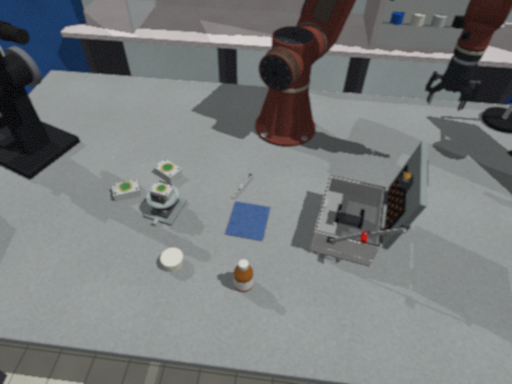

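View pics/top0.png

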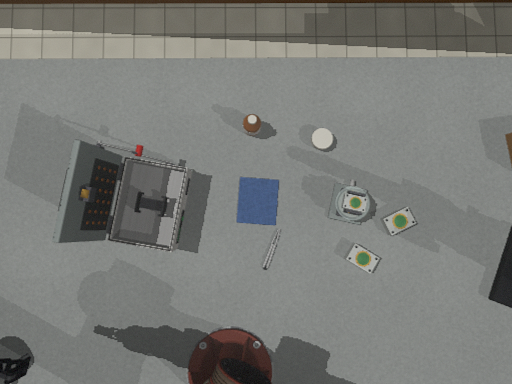

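View pics/wrist0.png

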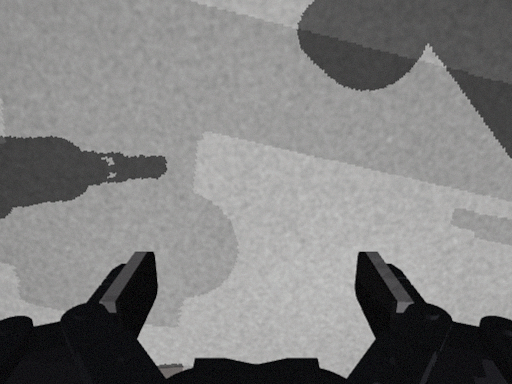

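The scene view shows the stage with carrier at about (162,195), the pad at (248,221), the chamber at (350,218) and the red knee at (364,237). The top view shows the same things: stage (353,203), pad (258,201), chamber (150,204), knee (139,151). Two larger carriers are at (400,221) and (363,258).

```bash
python3 - <<'E'
from h import *
t=load('top0'); s=load('scene0'); w=load('wrist0')
Pt=cloud(t); Ps=cloud(s)
cv2.imwrite('pics/topA.png',cv2.resize(t['image'][90:290,40:210,::-1],None,fx=3.5,fy=3,interpolation=cv2.INTER_CUBIC))
cv2.imwrite('pics/topB.png',cv2.resize(t['image'][100:280,225:425,::-1],None,fx=3.3,fy=3.3,interpolation=cv2.INTER_CUBIC))
cv2.imwrite('pics/scA.png',cv2.resize(s['image'][140:280,300:440,::-1],None,fx=4.2,fy=4.2,interpolation=cv2.INTER_CUBIC))
cv2.imwrite('pics/scB.png',cv2.resize(s['image'][140:300,100:280,::-1],None,fx=3.7,fy=3.7,interpolation=cv2.INTER_CUBIC))
for n,(u,v) in dict(table=(300,260),pad=(258,201),lens=(355,203),glass=(338,203),bottle=(252,119),jar=(322,138),knee=(139,151),nest=(152,204),floor=(150,180),tw=(272,248),l1=(400,221),l2=(363,258)).items():
    print('top',n,Pt[v,u].round(4))
for n,(u,v) in dict(lens=(162,187),knee=(364,237),pad=(248,221),nest=(350,214),jar=(172,257),bottle=(243,264),tw=(243,185)).items():
    print('sc',n,Ps[v,u].round(4))
E
```

```text
top table [ 3.220e-01 -2.132e-01 -2.000e-04]
top pad [ 0.5021 -0.0877  0.0035]
top lens [ 0.49   -0.357   0.1037]
top glass [ 0.4917 -0.3183  0.0647]
top bottle [ 0.7287 -0.0705  0.1141]
top jar [ 0.6884 -0.2815  0.0382]
top knee [0.6328 0.2328 0.1577]
top nest [0.4944 0.2224 0.0547]
top floor [0.5666 0.234  0.0343]
top tw [ 0.3599 -0.1281  0.0098]
top l1 [ 0.4374 -0.5078  0.0375]
top l2 [ 0.3298 -0.3945  0.0361]
sc lens [ 0.4885 -0.3567  0.1035]
sc knee [0.6426 0.2327 0.1585]
sc pad [ 0.512  -0.086   0.0085]
sc nest [0.4834 0.2257 0.0584]
sc jar [ 0.6889 -0.2819  0.0334]
sc bottle [ 0.7336 -0.0708  0.1112]
sc tw [ 0.358  -0.1233  0.0092]
```

View pics/topA.png

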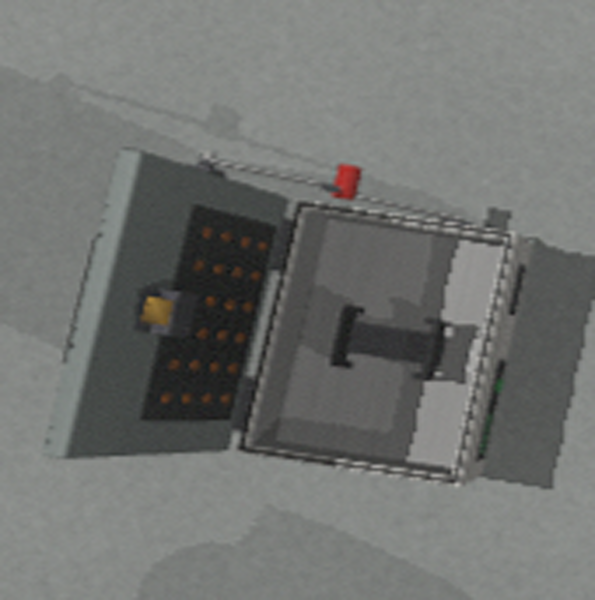

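View pics/topB.png

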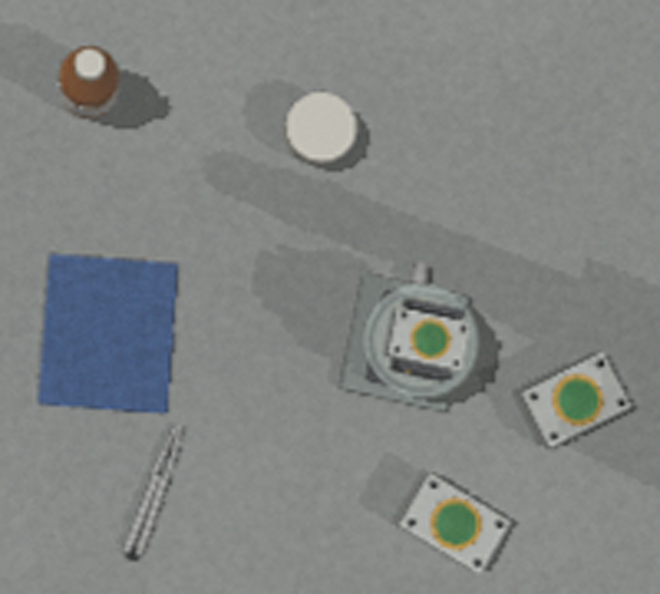

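View pics/scA.png

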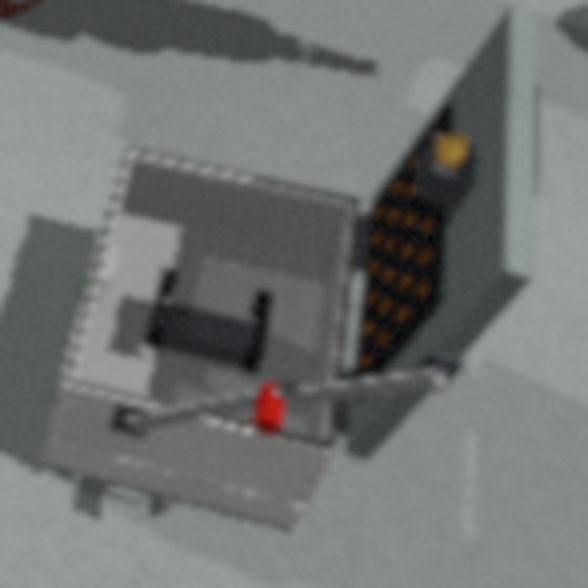

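View pics/scB.png

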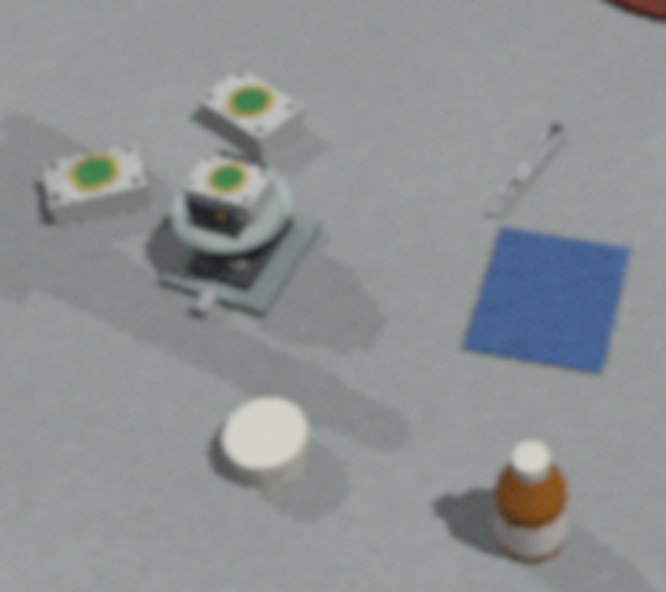

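```bash
python3 - <<'E'
from h import *
t=load('top0'); P=cloud(t)
def rect(c,r,z0,z1,nm):
    m=(np.hypot(P[...,0]-c[0],P[...,1]-c[1])<r)&(P[...,2]>z0)&(P[...,2]<z1)
    pts=P[m][:,:2].astype(np.float32)
    rr=cv2.minAreaRect(pts*1000); print(nm,m.sum(),np.array(rr[0]).round(1),np.array(rr[1]).round(1),round(rr[2],1),'z',np.median(P[m][:,2]).round(4))
rect((.49,-.357),.045,.097,.115,'carrier')
rect((.5,-.088),.12,.002,.008,'paddepth')
rect((.49,.22),.17,.093,.106,'rim')
# pad by colour
hsv=cv2.cvtColor(t['image'],cv2.COLOR_RGB2HSV)
m=(hsv[...,0]>105)&(hsv[...,0]<125)&(hsv[...,1]>120)
n,l,st,ce=cv2.connectedComponentsWithStats(m.astype(np.uint8)); i=1+np.argmax(st[1:,4])
v,u=np.where(l==i); pts=np.array([ray(t,a,b,.004)[:2] for a,b in zip(u,v)],np.float32)
print('pad',cv2.minAreaRect(pts*1000))
# bottle etc
rect((.35,-.125),.1,.004,.02,'tweez')
# stay points
m=(P[...,2]>.108)&(P[...,0]>.6)&(P[...,1]>.1)&(P[...,1]<.5); 
for q in P[m][::6]: print(q.round(3),end=' ')
E
```

```text
carrier 427 [ 493.3 -355.8] [64.1 61.2] 75.2 z 0.1025
paddepth 2267 [500.2 -87. ] [235.3 237.6] 77.8 z 0.0041
rim 1095 [498.9 227.3] [187.5 246.9] 79.5 z 0.1006
pad ((438.5386962890625, -56.55609893798828), (6.079898357391357, 1.0244548320770264e-06), 89.40812683105469)
tweez 402 [ 351.7 -123.8] [182.7 196.5] 86.1 z 0.0056
[0.639 0.343 0.294] [0.636 0.332 0.297] [0.634 0.344 0.295] [0.633 0.329 0.298] [0.651 0.318 0.207] [0.631 0.333 0.299] [0.634 0.327 0.28 ] [0.629 0.345 0.294] [0.629 0.329 0.297] [0.633 0.326 0.273] [0.644 0.315 0.214] [0.626 0.339 0.297] [0.628 0.329 0.287] [0.633 0.326 0.261] [0.642 0.321 0.213] [0.643 0.308 0.206] [0.624 0.339 0.296] [0.626 0.329 0.286] [0.63  0.325 0.263] [0.636 0.323 0.233] [0.64  0.316 0.212] [0.641 0.297 0.203] [0.649 0.231 0.157] [0.622 0.339 0.296] [0.624 0.33  0.285] [0.628 0.325 0.264] [0.632 0.32  0.239] [0.636 0.313 0.219] [0.64  0.292 0.193] [0.646 0.233 0.159] [0.62  0.343 0.297] [0.621 0.332 0.29 ] [0.624 0.327 0.269] [0.628 0.321 0.249] [0.634 0.319 0.217] [0.639 0.294 0.188] [0.639 0.28  0.185] [0.644 0.228 0.155] [0.617 0.338 0.
[... 1504 characters left out ...]
 [0.625 0.3   0.123] [0.622 0.227 0.139] [0.6   0.331 0.27 ] [0.604 0.327 0.245] [0.607 0.32  0.225] [0.611 0.315 0.2  ] [0.616 0.311 0.168] [0.62  0.305 0.142] [0.625 0.299 0.11 ] [0.621 0.21  0.131] [0.602 0.327 0.245] [0.604 0.32  0.226] [0.609 0.317 0.195] [0.613 0.311 0.167] [0.617 0.305 0.14 ] [0.622 0.299 0.11 ] [0.619 0.198 0.125] [0.601 0.319 0.229] [0.606 0.315 0.198] [0.61  0.311 0.169] [0.614 0.304 0.142] [0.619 0.299 0.109] [0.617 0.189 0.116] [0.603 0.313 0.203] [0.608 0.311 0.169] [0.612 0.304 0.142] [0.616 0.299 0.11 ] [0.601 0.313 0.199] [0.606 0.31  0.165] [0.61  0.303 0.13 ] [0.601 0.308 0.178] [0.607 0.307 0.135] [0.611 0.299 0.11 ] [0.605 0.306 0.129] [0.603 0.305 0.124]
```

Request:
jog_arm(
  rows=[
    {"dx": -0.5,"dy": -0.7,"dz": -0.2},
    {"dx": -1.2,"dy": -1.5,"dz": -0.5},
    {"dx": -1.8,"dy": -2.3,"dz": -0.5},
    {"dx": -2.5,"dy": -3.1,"dz": -0.5},
    {"dx": -3.1,"dy": -3.9,"dz": -0.5},
    {"dx": -3.7,"dy": -4.7,"dz": -0.5},
    {"dx": -4.3,"dy": -5.5,"dz": -0.5},
    {"dx": -4.9,"dy": -6.3,"dz": -0.5},
    {"dx": -5.5,"dy": -7.1,"dz": -0.5},
    {"dx": -6.1,"dy": -7.9,"dz": -0.5},
    {"dx": -6.7,"dy": -8.7,"dz": -0.5},
    {"dx": -7.3,"dy": -9.5,"dz": -0.5},
  ],
)

```text
invalid input at $.rows[0]: expected keys dx, dy, dz, ax, ay, az
```

```bash
cat >> h.py <<'E'
def plan(x,y,z,jawdeg):
    """target TCP world pos, jaw axis (tool y) world direction in deg; print tool-frame shift units"""
    o=get_obs(); Rm=R.from_quat(o['ee_rot']); 
    d=Rm.inv().apply(np.array([x,y,z])-o['position'])/.04
    best=None
    for k in (0,180):
        a=np.deg2rad(jawdeg+k); ty=np.array([np.cos(a),np.sin(a),0]); tz=np.array([0,0,-1.]); tx=np.cross(ty,tz)
        T=R.from_matrix(np.stack([tx,ty,tz],1)); rv=(Rm.inv()*T).as_rotvec()
        if best is None or np.linalg.norm(rv)<np.linalg.norm(best): best=rv
    best=np.rad2deg(best)/6
    print('clk',round(o['clock'],2),'pos',o['position'].round(4),'F',o['force'].round(2),'gw',round(o['grip_width'],4),'q6',o['joint_pos'][5].round(3))
    print('shift dx %.3f dy %.3f dz %.3f  turn ax %.3f ay %.3f az %.3f  |d|=%.2f units'%(*d,*best,np.linalg.norm(d)))
    return d,best
E
python3 -c "
from h import *
plan(.49,-.357,.215,75)"
```

```text
clk 0.15 pos [0.1433 0.5047 0.2309] F [ 0.57  0.01 -0.49] gw 0.0855 q6 1.431
shift dx -14.224 dy -18.355 dz 0.412  turn ax -0.009 ay -0.001 az -0.143  |d|=23.22 units
```

Request:
jog_arm(
  rows=[
    {"dx": -0.5,"dy": -0.7,"dz": -0.2,"ax": 0,"ay": 0,"az": 0},
    {"dx": -1.2,"dy": -1.5,"dz": -0.5,"ax": 0,"ay": 0,"az": 0},
    {"dx": -1.8,"dy": -2.3,"dz": -0.5,"ax": 0,"ay": 0,"az": 0},
    {"dx": -2.5,"dy": -3.1,"dz": -0.5,"ax": 0,"ay": 0,"az": 0},
    {"dx": -3.1,"dy": -3.9,"dz": -0.5,"ax": 0,"ay": 0,"az": 0},
    {"dx": -3.7,"dy": -4.7,"dz": -0.5,"ax": 0,"ay": 0,"az": 0},
    {"dx": -4.3,"dy": -5.5,"dz": -0.5,"ax": 0,"ay": 0,"az": 0},
    {"dx": -4.9,"dy": -6.3,"dz": -0.5,"ax": 0,"ay": 0,"az": 0},
    {"dx": -5.5,"dy": -7.1,"dz": -0.5,"ax": 0,"ay": 0,"az": 0},
    {"dx": -6.1,"dy": -7.9,"dz": -0.5,"ax": 0,"ay": 0,"az": 0},
    {"dx": -6.7,"dy": -8.7,"dz": -0.5,"ax": 0,"ay": 0,"az": 0},
    {"dx": -7.3,"dy": -9.5,"dz": -0.5,"ax": 0,"ay": 0,"az": 0},
  ],
)

```text
clock: 1.15
position: [0.3204, 0.0575, 0.2514]
ee_rot: [0.138, 0.99, -0.0, 0.0]
force: [2.6, 0.6, -0.1]
grip_width: 0.0852
```

```bash
python3 -c "
from h import *
plan(.49,-.357,.215,75)"
```

```text
clk 1.15 pos [0.3204 0.0575 0.2514] F [ 2.58  0.57 -0.11] gw 0.0852 q6 0.229
shift dx -6.908 dy -8.809 dz 0.920  turn ax -0.007 ay 0.006 az -0.142  |d|=11.23 units
```

Request:
jog_arm(
  rows=[
    {"dx": -0.6,"dy": -0.8,"dz": 0.1,"ax": 0,"ay": 0,"az": 0},
    {"dx": -1.2,"dy": -1.6,"dz": 0.2,"ax": 0,"ay": 0,"az": 0},
    {"dx": -1.8,"dy": -2.4,"dz": 0.3,"ax": 0,"ay": 0,"az": 0},
    {"dx": -2.5,"dy": -3.2,"dz": 0.4,"ax": 0,"ay": 0,"az": 0},
    {"dx": -3.1,"dy": -4.0,"dz": 0.5,"ax": 0,"ay": 0,"az": 0},
    {"dx": -3.7,"dy": -4.8,"dz": 0.6,"ax": 0,"ay": 0,"az": -0.1},
    {"dx": -4.3,"dy": -5.6,"dz": 0.7,"ax": 0,"ay": 0,"az": -0.1},
    {"dx": -4.9,"dy": -6.4,"dz": 0.8,"ax": 0,"ay": 0,"az": -0.1},
    {"dx": -5.5,"dy": -7.2,"dz": 0.9,"ax": 0,"ay": 0,"az": -0.1},
    {"dx": -6.2,"dy": -8.0,"dz": 0.9,"ax": 0,"ay": 0,"az": -0.1},
    {"dx": -6.7,"dy": -8.6,"dz": 0.9,"ax": 0,"ay": 0,"az": -0.1},
    {"dx": -6.9,"dy": -8.8,"dz": 0.9,"ax": 0,"ay": 0,"az": -0.1},
  ],
)

```text
clock: 2.15
position: [0.4906, -0.3607, 0.2146]
ee_rot: [0.134, 0.991, -0.001, 0.0]
force: [-0.3, 1.5, 0.3]
grip_width: 0.085
```

```bash
python3 - <<'E'
from h import *
snap('wrist','w1'); plan(.49,-.357,.215,75)
E
```

```text
clk 2.2 pos [ 0.4908 -0.3605  0.2145] F [-1.14  0.04 -0.61] gw 0.0852 q6 -0.484
shift dx 0.044 dy 0.080 dz -0.013  turn ax -0.013 ay 0.008 az -0.065  |d|=0.09 units
```

View pics/w1.png

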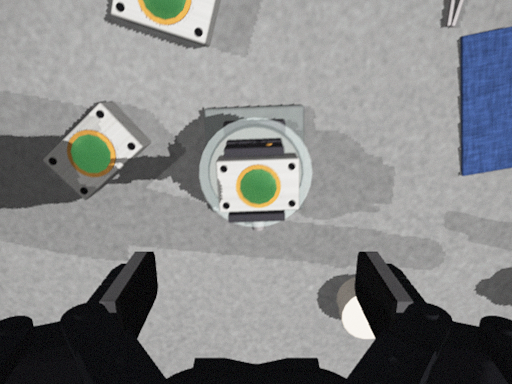

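Wrist view 1: the carrier's top is at about (258,186), between the fences at (255,147) and (257,216), with the jar at (365,312). The jaws straddle the carrier left and right. Next I'll fit its outline.

```bash
cat >> h.py <<'E'
def rectfit(pts):
    rr=cv2.minAreaRect(pts.astype(np.float32)*1000); bp=cv2.boxPoints(rr)
    c=np.array(rr[0])/1000; 
    e1=bp[1]-bp[0]; e2=bp[2]-bp[1]
    L,S=(e1,e2) if np.linalg.norm(e1)>np.linalg.norm(e2) else (e2,e1)
    a=np.rad2deg(np.arctan2(L[1],L[0]))%180
    return c,np.linalg.norm(L),np.linalg.norm(S),a
def carrier(d,zlo,zhi,zt,c0,r=.05):
    """fit carrier's bright top: edge pixels of a bright mask put on plane zt"""
    P=cloud(d); g=cv2.cvtColor(d['image'],cv2.COLOR_RGB2HSV)
    near=(np.hypot(P[...,0]-c0[0],P[...,1]-c0[1])<r)&(P[...,2]>zlo)&(P[...,2]<zhi)
    m=near&((g[...,2]>150)|(g[...,1]>100))
    m=cv2.morphologyEx(m.astype(np.uint8),cv2.MORPH_OPEN,np.ones((3,3)))
    n,l,st,ce=cv2.connectedComponentsWithStats(m); i=1+np.argmax(st[1:,4])
    cs=max(cv2.findContours((l==i).astype(np.uint8),cv2.RETR_EXTERNAL,cv2.CHAIN_APPROX_NONE)[0],key=len)[:,0]
    pts=np.array([ray(d,u,v,zt)[:2] for u,v in cs])
    return rectfit(pts), np.median(P[l==i][:,2]), st[i,4]
E
python3 - <<'E'
from h import *
d=load('w1'); print(carrier(d,.094,.112,.102,(.49,-.357)))
P=cloud(d)
for uv in [(258,186),(225,170),(290,200),(222,165),(240,216),(255,147),(208,170)]: print(uv,P[uv[1],uv[0]].round(4), d['image'][uv[1],uv[0]])
E
```

```text
((array([ 0.491677  , -0.35889078]), np.float32(63.357372), np.float32(41.30752), np.float32(76.809944)), np.float64(0.10214667312639666), np.int32(3996))
(258, 186) [ 0.4912 -0.3589  0.1055] [ 69 138  78]
(225, 170) [ 0.473  -0.38    0.1031] [ 9 10 11]
(290, 200) [ 0.5096 -0.3379  0.1032] [169 171 165]
(222, 165) [ 0.4688 -0.3813  0.1021] [172 170 167]
(240, 216) [ 0.5135 -0.38    0.0995] [79 78 88]
(255, 147) [ 0.4625 -0.3534  0.1001] [48 48 55]
(208, 170) [ 0.4772 -0.4004  0.0651] [155 159 160]
```

```bash
python3 - <<'E'
from h import *
d=load('w1'); o=get_obs()
P=cloud(d); T=R.from_quat(o['ee_rot']); Q=(P-o['position'])@T.as_matrix()
m=(Q[...,2]>-.1)&(Q[...,2]<.03)&(np.abs(Q[...,1])<.08)&(np.abs(Q[...,0])<.05)
q=Q[m]; print(m.sum())
for s in (-1,1):
    a=q[q[:,1]*s>0.03]; i=np.argsort(-a[:,2])[:8]; print(a[i].round(4)); 
    for z0 in np.arange(-.075,0,.005):
        b=a[(a[:,2]>z0)&(a[:,2]<z0+.005)]
        if len(b): print(round(z0,3),len(b),'y',b[:,1].min().round(4),b[:,1].max().round(4),'x',b[:,0].min().round(4),b[:,0].max().round(4))
E
```

```text
30139
[[ 0.     -0.043  -0.012 ]
 [ 0.0052 -0.0428 -0.0127]
 [-0.0043 -0.0427 -0.0128]
 [-0.0038 -0.0427 -0.0128]
 [-0.0032 -0.0426 -0.013 ]
 [ 0.0016 -0.0426 -0.0131]
 [ 0.0059 -0.0426 -0.0132]
 [ 0.0026 -0.0429 -0.0132]]
-0.075 851 y -0.0664 -0.03 x -0.0013 0.017
-0.07 2934 y -0.0684 -0.0326 x -0.0068 0.0155
-0.065 1847 y -0.0727 -0.0364 x -0.008 0.0134
-0.06 835 y -0.0723 -0.0407 x 0.0048 0.0134
-0.055 415 y -0.0629 -0.0419 x -0.001 0.0117
-0.05 475 y -0.0551 -0.0417 x -0.0049 0.0109
-0.045 556 y -0.0563 -0.042 x -0.0119 0.0108
-0.04 549 y -0.0566 -0.042 x -0.012 0.0112
-0.035 468 y -0.0565 -0.0419 x -0.0121 0.0106
-0.03 421 y -0.0566 -0.042 x -0.0119 0.0107
-0.025 373 y -0.0564 -0.0421 x -0.0126 0.0106
-0.02 257 y -0.054 -0.042 x -0.0119 0.0105
-0.015 54 y -0.0432 -0.0423 x -0.0123 0.0081
[[-0.0038  0.0431 -0.012 ]
 [ 0.0047  0.0431 -0.0125]
 [-0.0059  0.0431 -0.0126]
 [ 0.0053  0.043  -0.0127]
 [ 0.004   0.043  -0.013 ]
 [ 0.0007  0.0429 -0.013 ]
 [ 0.0002  0.0429 -0.013 ]
 [-0.0086  0.0433 -0.013 ]]
-0.075 861 y 0.0301 0.0666 x -0.0011 0.017
-0.07 2862 y 0.0324 0.0691 x -0.0068 0.0158
-0.065 1936 y 0.037 0.0728 x -0.0083 0.0137
-0.06 828 y 0.0411 0.073 x 0.0048 0.0134
-0.055 386 y 0.0424 0.0629 x -0.0006 0.0121
-0.05 481 y 0.0422 0.0553 x -0.0054 0.011
-0.045 578 y 0.0422 0.0569 x -0.0117 0.0109
-0.04 524 y 0.0424 0.0567 x -0.0123 0.011
-0.035 480 y 0.0423 0.0566 x -0.0123 0.0106
-0.03 418 y 0.0423 0.0565 x -0.0119 0.0108
-0.025 375 y 0.0424 0.0565 x -0.0126 0.0106
-0.02 251 y 0.0423 0.0545 x -0.0122 0.0105
-0.015 63 y 0.0425 0.0433 x -0.0119 0.0083
```

```bash
python3 -c "
from h import *
plan(.4917,-.3589,.155,76.8)"
```

```text
clk 2.2 pos [ 0.4908 -0.3605  0.2145] F [-1.14  0.04 -0.61] gw 0.0852 q6 -0.484
shift dx -0.008 dy 0.047 dz 1.487  turn ax -0.013 ay 0.008 az -0.365  |d|=1.49 units
```

Request:
jog_arm(
  rows=[
    {"dx": 0,"dy": 0.05,"dz": 0.4,"ax": 0,"ay": 0,"az": -0.2},
    {"dx": 0,"dy": 0.05,"dz": 0.9,"ax": 0,"ay": 0,"az": -0.37},
    {"dx": 0,"dy": 0.05,"dz": 1.3,"ax": 0,"ay": 0,"az": -0.37},
    {"dx": 0,"dy": 0.05,"dz": 1.49,"ax": 0,"ay": 0,"az": -0.37},
    {"dx": 0,"dy": 0.05,"dz": 1.49,"ax": 0,"ay": 0,"az": -0.37},
    {"dx": 0,"dy": 0.05,"dz": 1.49,"ax": 0,"ay": 0,"az": -0.37},
  ],
  jaw=1.0,
)

```text
clock: 2.7
position: [0.4913, -0.3583, 0.1552]
ee_rot: [0.115, 0.993, -0.001, 0.0]
force: [-0.2, -0.8, 1.1]
grip_width: 0.0857
```

```bash
python3 - <<'E'
from h import *
snap('wrist','w2'); d=load('w2'); print(carrier(d,.094,.112,.102,(.49,-.357)))
plan(.4917,-.3589,.074,76.8)
E
```

```text
((array([ 0.49136667, -0.35858655]), np.float32(63.36707), np.float32(41.113827), np.float32(76.87306)), np.float64(0.10223899113682064), np.int32(5419))
clk 2.75 pos [ 0.4917 -0.3587  0.1558] F [0.69 0.64 0.14] gw 0.0856 q6 -0.52
shift dx 0.002 dy -0.000 dz 2.046  turn ax -0.018 ay 0.015 az 0.006  |d|=2.05 units
```

View pics/w2.png

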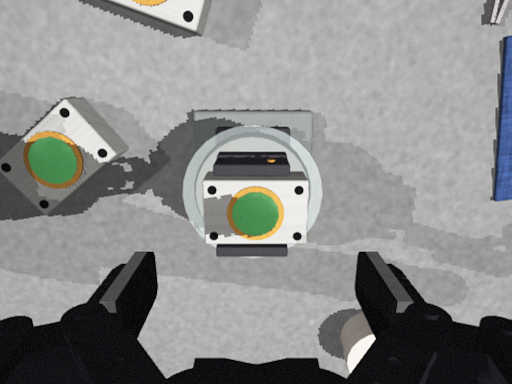

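Wrist view 2 puts the carrier's top centre near (255,211). The two views agree to within 0.4 mm: (0.4914, -0.3587), top at 0.102, jaw direction 76.8°. I'll descend and grip the two ends.

Request:
jog_arm(
  rows=[
    {"dx": 0,"dy": 0,"dz": 0.4,"ax": 0,"ay": 0,"az": 0},
    {"dx": 0,"dy": 0,"dz": 0.9,"ax": 0,"ay": 0,"az": 0},
    {"dx": 0,"dy": 0,"dz": 1.4,"ax": 0,"ay": 0,"az": 0},
    {"dx": 0,"dy": 0,"dz": 1.8,"ax": 0,"ay": 0,"az": 0},
    {"dx": 0,"dy": 0,"dz": 2.0,"ax": 0,"ay": 0,"az": 0},
    {"dx": 0,"dy": 0,"dz": 2.04,"ax": 0,"ay": 0,"az": 0},
    {"dx": 0,"dy": 0,"dz": 2.04,"ax": 0,"ay": 0,"az": 0},
  ],
)

```text
clock: 3.33
position: [0.4921, -0.3591, 0.0749]
ee_rot: [0.115, 0.993, -0.001, 0.001]
force: [1.3, -0.6, 1.0]
grip_width: 0.0856
```

Request:
jog_arm(
  rows=[
    {"dx": 0,"dy": 0,"dz": 0,"ax": 0,"ay": 0,"az": 0},
    {"dx": 0,"dy": 0,"dz": 0,"ax": 0,"ay": 0,"az": 0},
    {"dx": 0,"dy": 0,"dz": 0,"ax": 0,"ay": 0,"az": 0},
    {"dx": 0,"dy": 0,"dz": 0,"ax": 0,"ay": 0,"az": 0},
    {"dx": 0,"dy": 0,"dz": 0,"ax": 0,"ay": 0,"az": 0},
    {"dx": 0,"dy": 0,"dz": 0,"ax": 0,"ay": 0,"az": 0},
  ],
  jaw=0,
  newtons=40,
)

```text
clock: 3.83
position: [0.4929, -0.3598, 0.0766]
ee_rot: [0.115, 0.993, -0.002, 0.002]
force: [-1.2, 1.3, 6.9]
grip_width: 0.063
```

```bash
python3 - <<'E'
from h import *
snap('wrist','w3'); plan(.4917,-.3589,.074,76.8)
d=load('w3');o=get_obs(); Q=(cloud(d)-o['position'])@R.from_quat(o['ee_rot']).as_matrix()
for s in(-1,1):
    m=(Q[...,2]>-.03)&(Q[...,2]<.03)&(Q[...,1]*s>.033)&(Q[...,1]*s<.05)&(np.abs(Q[...,0])<.015); q=Q[m]; print(q[np.argsort(-q[:,2])[:3]].round(4))
E
```

```text
clk 3.88 pos [ 0.4929 -0.3598  0.0766] F [-0.81  1.4   6.25] gw 0.0629 q6 -0.52
shift dx 0.036 dy 0.015 dz 0.064  turn ax -0.032 ay 0.043 az 0.007  |d|=0.07 units
[[ 0.0083 -0.0462  0.013 ]
 [ 0.0099 -0.0411  0.0128]
 [ 0.0084 -0.0447  0.0127]]
[[0.0127 0.0471 0.0124]
 [0.0038 0.0438 0.0123]
 [0.0049 0.0437 0.0122]]
```

View pics/w3.png

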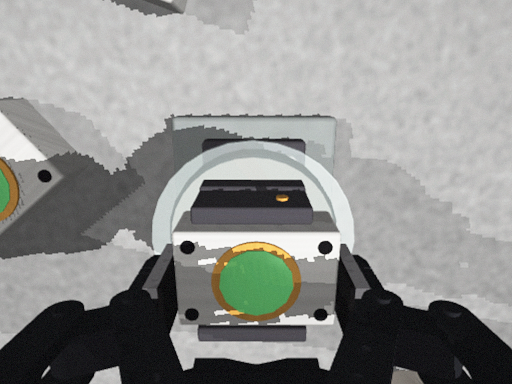

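Wrist view 3 shows both fingers closed on the carrier's ends at (175,280) and (340,280), with the opening reading 63 mm. I'll lift straight up and locate the pad.

Request:
jog_arm(
  rows=[
    {"dx": 0,"dy": 0,"dz": -0.1,"ax": 0,"ay": 0,"az": 0},
    {"dx": 0,"dy": 0,"dz": -0.3,"ax": 0,"ay": 0,"az": 0},
    {"dx": 0,"dy": 0,"dz": -0.6,"ax": 0,"ay": 0,"az": 0},
    {"dx": 0,"dy": 0,"dz": -0.9,"ax": 0,"ay": 0,"az": 0},
    {"dx": 0,"dy": 0,"dz": -1.2,"ax": 0,"ay": 0,"az": 0},
    {"dx": 0,"dy": 0,"dz": -1.4,"ax": 0,"ay": 0,"az": 0},
    {"dx": 0,"dy": 0,"dz": -1.5,"ax": 0,"ay": 0,"az": 0},
    {"dx": 0,"dy": 0,"dz": -1.5,"ax": 0,"ay": 0,"az": 0},
  ],
)

```text
clock: 4.55
position: [0.4932, -0.36, 0.1377]
ee_rot: [0.115, 0.993, -0.002, 0.003]
force: [1.0, 0.8, -1.6]
grip_width: 0.063
```

```bash
python3 - <<'E'
from h import *
t=load('top0'); im=t['image'].astype(int); print(im[201,258])
for nm in('top0','scene0'):
    t=load(nm); im=t['image'].astype(int)
    m=((im[...,2]-im[...,0]>40)&(im[...,2]>80)).astype(np.uint8); m[:160]=0
    n,l,st,ce=cv2.connectedComponentsWithStats(m); i=1+np.argmax(st[1:,4]); print(st[i])
    v,u=np.where(l==i); pts=np.array([ray(t,a,b,.004)[:2] for a,b in zip(u,v)]); print(rectfit(pts))
snap('wrist','w4'); d=load('w4'); o=get_obs(); print(carrier(d,o['position'][2]+.01,o['position'][2]+.05,o['position'][2]+.026,o['position'],.06))
plan(.501,-.088,.1,79)
E
```

```text
[ 71  93 130]
[ 237  177   42   48 1744]
(array([ 0.50356625, -0.08520248]), np.float32(138.26598), np.float32(118.24991), np.float32(175.01529))
[ 226  202   44   38 1242]
(array([ 0.50351193, -0.08736491]), np.float32(137.66321), np.float32(117.55459), np.float32(175.0553))
((array([ 0.49163766, -0.359039  ]), np.float32(63.18427), np.float32(41.54265), np.float32(76.97599)), np.float64(0.16396059128626006), np.int32(8974))
clk 4.6 pos [ 0.4928 -0.3597  0.1369] F [-0.06  0.85 -1.19] gw 0.0631 q6 -0.52
shift dx 1.352 dy 6.663 dz 0.890  turn ax -0.036 ay 0.047 az -0.360  |d|=6.86 units
```

View pics/w4.png

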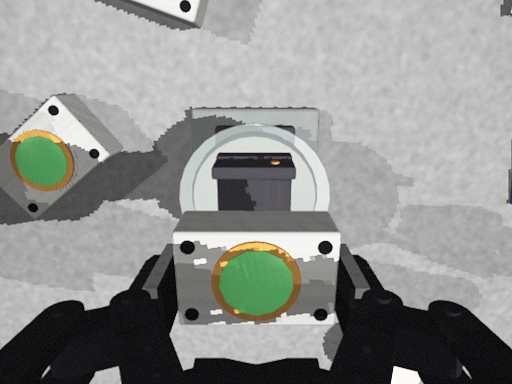

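Wrist view 4: the carrier is held level, its top edge from (175,232) to (340,232), clear of the now empty channel. The pad centre is about (0.5035, -0.086) in both cameras, size 138 x 118 mm.

```bash
python3 -c "
from h import *
plan(.5035,-.086,.08,79.3)"
```

```text
clk 4.6 pos [ 0.4928 -0.3597  0.1369] F [-0.06  0.85 -1.19] gw 0.0631 q6 -0.52
shift dx 1.305 dy 6.728 dz 1.390  turn ax -0.036 ay 0.047 az -0.410  |d|=6.99 units
```

Request:
jog_arm(
  rows=[
    {"dx": 0.05,"dy": 0.25,"dz": 0,"ax": 0,"ay": 0,"az": 0},
    {"dx": 0.15,"dy": 0.8,"dz": 0,"ax": 0,"ay": 0,"az": -0.1},
    {"dx": 0.3,"dy": 1.5,"dz": 0,"ax": 0,"ay": 0,"az": -0.2},
    {"dx": 0.45,"dy": 2.3,"dz": 0,"ax": 0,"ay": 0,"az": -0.2},
    {"dx": 0.6,"dy": 3.1,"dz": 0,"ax": 0,"ay": 0,"az": -0.3},
    {"dx": 0.75,"dy": 3.9,"dz": 0.2,"ax": 0,"ay": 0,"az": -0.3},
    {"dx": 0.9,"dy": 4.7,"dz": 0.5,"ax": 0,"ay": 0,"az": -0.4},
    {"dx": 1.05,"dy": 5.4,"dz": 0.8,"ax": -0.02,"ay": 0.03,"az": -0.4},
    {"dx": 1.18,"dy": 6.1,"dz": 1.1,"ax": -0.03,"ay": 0.04,"az": -0.4},
    {"dx": 1.27,"dy": 6.5,"dz": 1.3,"ax": -0.04,"ay": 0.05,"az": -0.4},
    {"dx": 1.3,"dy": 6.7,"dz": 1.39,"ax": -0.04,"ay": 0.05,"az": -0.4},
    {"dx": 1.3,"dy": 6.73,"dz": 1.39,"ax": -0.04,"ay": 0.05,"az": -0.4},
  ],
)

```text
clock: 5.6
position: [0.5025, -0.084, 0.0789]
ee_rot: [0.093, 0.996, 0.001, -0.001]
force: [-0.3, -0.1, -2.5]
grip_width: 0.0632
```

```bash
python3 - <<'E'
from h import *
snap('wrist','w5'); d=load('w5'); o=get_obs(); print(carrier(d,o['position'][2]+.01,o['position'][2]+.05,o['position'][2]+.026,o['position'],.06))
plan(.5035,-.086,.008,79.3)
P=cloud(d); im=d['image'].astype(int); m=(im[...,2]-im[...,0]>35)&(P[...,2]<.03); print('padz',np.median(P[m][:,2]))
E
```

```text
((array([ 0.50001279, -0.08320622]), np.float32(62.434906), np.float32(41.04886), np.float32(78.899376)), np.float64(0.10479590134941486), np.int32(11067))
clk 5.65 pos [ 0.5033 -0.0852  0.0797] F [-0.21  0.14 -1.9 ] gw 0.0631 q6 -0.125
shift dx -0.010 dy -0.020 dz 1.792  turn ax 0.004 ay -0.012 az 0.003  |d|=1.79 units
padz 0.0036699515984482123
```

View pics/w5.png

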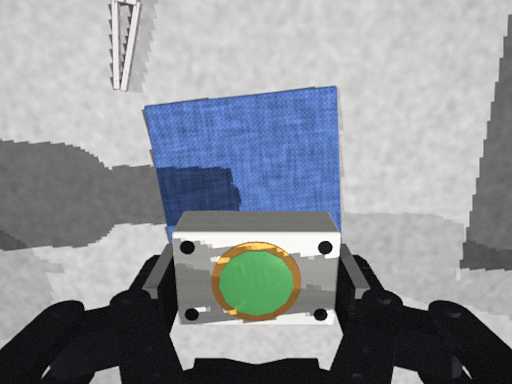

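Wrist view 5 shows the carrier held level over the pad, whose far corners are at (145,107) and (337,87). I'll lower it in two stages, slowing at the end.

Request:
jog_arm(
  rows=[
    {"dx": 0,"dy": 0,"dz": 0.3,"ax": 0,"ay": 0,"az": 0},
    {"dx": 0,"dy": 0,"dz": 0.7,"ax": 0,"ay": 0,"az": 0},
    {"dx": 0,"dy": 0,"dz": 1.1,"ax": 0,"ay": 0,"az": 0},
    {"dx": 0,"dy": 0,"dz": 1.4,"ax": 0,"ay": 0,"az": 0},
    {"dx": 0,"dy": 0,"dz": 1.6,"ax": 0,"ay": 0,"az": 0},
    {"dx": 0,"dy": 0,"dz": 1.72,"ax": 0,"ay": 0,"az": 0},
    {"dx": 0,"dy": 0,"dz": 1.78,"ax": 0,"ay": 0,"az": 0},
    {"dx": 0,"dy": 0,"dz": 1.8,"ax": 0,"ay": 0,"az": 0},
  ],
)

```text
clock: 6.32
position: [0.5035, -0.0857, 0.0078]
ee_rot: [0.093, 0.996, 0.0, -0.0]
force: [0.6, -0.4, -2.8]
grip_width: 0.0636
```

Request:
jog_arm(
  rows=[
    {"dx": 0,"dy": 0,"dz": 0.04,"ax": 0,"ay": 0,"az": 0},
    {"dx": 0,"dy": 0,"dz": 0.08,"ax": 0,"ay": 0,"az": 0},
    {"dx": 0,"dy": 0,"dz": 0.1,"ax": 0,"ay": 0,"az": 0},
    {"dx": 0,"dy": 0,"dz": 0.1,"ax": 0,"ay": 0,"az": 0},
  ],
)

```text
clock: 6.65
position: [0.5035, -0.0857, 0.0039]
ee_rot: [0.093, 0.996, 0.0, -0.0]
force: [-0.8, 0.2, -3.4]
grip_width: 0.0633
```

Request:
jog_arm(
  rows=[
    {"dx": 0,"dy": 0,"dz": 0.02,"ax": 0,"ay": 0,"az": 0},
    {"dx": 0,"dy": 0,"dz": 0.04,"ax": 0,"ay": 0,"az": 0},
    {"dx": 0,"dy": 0,"dz": 0.04,"ax": 0,"ay": 0,"az": 0},
  ],
)

```text
clock: 6.9
position: [0.5038, -0.0857, 0.0027]
ee_rot: [0.093, 0.996, 0.0, -0.0]
force: [-1.1, 1.0, 2.2]
grip_width: 0.0632
```

Fz went from -3.4 to +2.2 N, so the carrier is on the pad. I'll release it.

Request:
jog_arm(
  rows=[
    {"dx": 0,"dy": 0,"dz": 0,"ax": 0,"ay": 0,"az": 0},
    {"dx": 0,"dy": 0,"dz": 0,"ax": 0,"ay": 0,"az": 0},
    {"dx": 0,"dy": 0,"dz": 0,"ax": 0,"ay": 0,"az": 0},
    {"dx": 0,"dy": 0,"dz": 0,"ax": 0,"ay": 0,"az": 0},
    {"dx": 0,"dy": 0,"dz": 0,"ax": 0,"ay": 0,"az": 0},
    {"dx": 0,"dy": 0,"dz": 0,"ax": 0,"ay": 0,"az": 0},
  ],
  jaw=1.0,
)

```text
clock: 7.4
position: [0.5038, -0.0857, 0.0026]
ee_rot: [0.093, 0.996, 0.0, -0.0]
force: [0.0, -0.6, 0.7]
grip_width: 0.0852
```

Request:
jog_arm(
  rows=[
    {"dx": 0,"dy": 0,"dz": -0.3,"ax": 0,"ay": 0,"az": 0},
    {"dx": 0,"dy": 0,"dz": -0.8,"ax": 0,"ay": 0,"az": 0},
    {"dx": 0,"dy": 0,"dz": -1.4,"ax": 0,"ay": 0,"az": 0},
    {"dx": 0,"dy": 0,"dz": -2.0,"ax": 0,"ay": 0,"az": 0},
    {"dx": 0,"dy": 0,"dz": -2.4,"ax": 0,"ay": 0,"az": 0},
    {"dx": 0,"dy": 0,"dz": -2.6,"ax": 0,"ay": 0,"az": 0},
    {"dx": 0,"dy": 0,"dz": -2.6,"ax": 0,"ay": 0,"az": 0},
  ],
)

```text
clock: 7.98
position: [0.5049, -0.0861, 0.1081]
ee_rot: [0.093, 0.996, -0.0, 0.001]
force: [-0.1, -0.1, 0.0]
grip_width: 0.0853
```

```bash
python3 - <<'E'
from h import *
snap('wrist','w6'); d=load('w6'); print(carrier(d,.02,.038,.028,(.5035,-.086),.06))
plan(.5035,-.086,.11,169)
E
```

```text
((array([ 0.50218225, -0.08516451]), np.float32(63.121998), np.float32(41.64208), np.float32(79.32073)), np.float64(0.028272244288547077), np.int32(4495))
clk 8.03 pos [ 0.5042 -0.0858  0.1069] F [-0.87  0.02 -0.37] gw 0.0855 q6 -0.125
shift dx 0.016 dy -0.007 dz -0.079  turn ax -0.007 ay 0.007 az -14.951  |d|=0.08 units
```

View pics/w6.png

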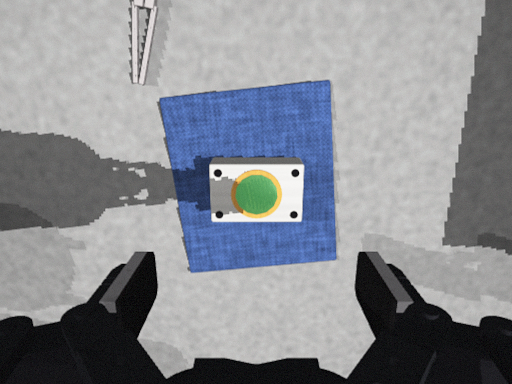

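Wrist view 6: the carrier lies flat on the pad at (257,192), released, with the fingers clear. Before regrasping I'll look at the nest with empty hands, turning the jaws by 90° on the way.

Request:
jog_arm(
  rows=[
    {"dx": 0,"dy": 0,"dz": -0.8,"ax": 0,"ay": 0,"az": -1},
    {"dx": 0.1,"dy": 0.3,"dz": -1.7,"ax": 0,"ay": 0,"az": -2.1},
    {"dx": 0.2,"dy": 0.8,"dz": -2.5,"ax": 0,"ay": 0,"az": -3.3},
    {"dx": 0.3,"dy": 1.4,"dz": -3.1,"ax": 0,"ay": 0,"az": -4.5},
    {"dx": 0.4,"dy": 2.0,"dz": -3.5,"ax": 0,"ay": 0,"az": -5.7},
    {"dx": 0.6,"dy": 2.7,"dz": -3.6,"ax": 0,"ay": 0,"az": -6.9},
    {"dx": 0.7,"dy": 3.4,"dz": -3.6,"ax": 0,"ay": 0,"az": -8},
    {"dx": 0.9,"dy": 4.1,"dz": -3.6,"ax": 0,"ay": 0,"az": -9.2},
    {"dx": 1.0,"dy": 4.8,"dz": -3.6,"ax": 0,"ay": 0,"az": -10.4},
    {"dx": 1.2,"dy": 5.5,"dz": -3.6,"ax": 0,"ay": 0,"az": -11.5},
    {"dx": 1.3,"dy": 6.2,"dz": -3.6,"ax": 0,"ay": 0,"az": -12.7},
    {"dx": 1.4,"dy": 6.6,"dz": -3.6,"ax": 0,"ay": 0,"az": -13.8},
  ],
)

```text
clock: 9.03
position: [0.4974, 0.1864, 0.2489]
ee_rot: [-0.592, 0.806, 0.0, -0.001]
force: [-0.9, -0.0, -0.4]
grip_width: 0.0856
```

```bash
python3 -c "
from h import *
plan(.497,.19,.25,169.5)"
```

```text
clk 9.03 pos [0.4974 0.1864 0.2489] F [-0.88 -0.01 -0.36] gw 0.0856 q6 -1.045
shift dx -0.082 dy 0.037 dz -0.027  turn ax 0.013 ay -0.004 az -1.161  |d|=0.09 units
```

Request:
jog_arm(
  rows=[
    {"dx": -0.08,"dy": 0.04,"dz": 0,"ax": 0,"ay": 0,"az": -0.9},
    {"dx": -0.08,"dy": 0.04,"dz": 0,"ax": 0,"ay": 0,"az": -1.16},
    {"dx": -0.08,"dy": 0.04,"dz": 0,"ax": 0,"ay": 0,"az": -1.16},
    {"dx": -0.08,"dy": 0.04,"dz": 0,"ax": 0,"ay": 0,"az": -1.16},
  ],
)

```text
clock: 9.37
position: [0.4964, 0.1898, 0.2476]
ee_rot: [-0.639, 0.769, 0.001, -0.002]
force: [-0.4, -0.3, -0.2]
grip_width: 0.0853
```

```bash
python3 - <<'E'
from h import *
snap('wrist','w7'); d=load('w7'); plan(.497,.19,.25,169.5)
P=cloud(d)
for uv in [(256,150),(256,192),(256,220)]: print(uv,P[uv[1],uv[0]].round(4))
E
```

```text
clk 9.42 pos [0.4966 0.1897 0.2479] F [-0.7  -0.68 -0.28] gw 0.0853 q6 -1.158
shift dx -0.009 dy -0.009 dz -0.053  turn ax 0.027 ay -0.010 az -0.018  |d|=0.05 units
(256, 150) [0.4947 0.1807 0.0347]
(256, 192) [0.5021 0.2199 0.0548]
(256, 220) [0.5078 0.2505 0.0542]
```

View pics/w7.png

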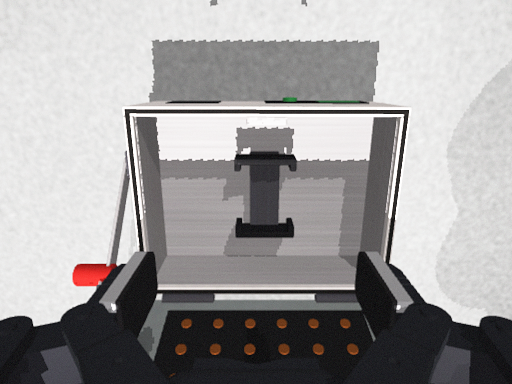

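Wrist view 7: the nest's rail is at (264,195), with brackets at (266,160) and (265,229), the chamber rim running from (125,107) to (410,290), and the red knee at (93,275).

```bash
cat >> h.py <<'E'
def nestfit(d,c0=(.5,.22)):
    P=cloud(d); near=np.hypot(P[...,0]-c0[0],P[...,1]-c0[1])
    out={}
    for nm,lo,hi,r,zt in(('brackets',.069,.081,.06,.075),('rail',.051,.059,.05,.055),('rim',.096,.104,.17,.1)):
        m=((P[...,2]>lo)&(P[...,2]<hi)&(near<r)).astype(np.uint8)
        if nm!='rim': m=cv2.morphologyEx(m,cv2.MORPH_OPEN,np.ones((2,2)))
        v,u=np.where(m>0); pts=np.array([ray(d,a,b,zt)[:2] for a,b in zip(u,v)])
        print(nm,len(pts),rectfit(pts),np.median(P[m>0][:,2]).round(4)); out[nm]=pts
    return out
E
python3 - <<'E'
from h import *
d=load('w7'); o=nestfit(d)
P=cloud(d); g=d['image'].astype(int)
m=(g[...,0]>150)&(g[...,1]<80)
v,u=np.where(m); print('red',u.min(),u.max(),v.min(),v.max(),np.nanmedian(P[m],0).round(4),np.nanmax(P[m],0).round(4),np.nanmin(P[m],0).round(4))
vis=cv2.resize(d['image'][130:260,190:340,::-1],None,fx=5,fy=4.4,interpolation=cv2.INTER_NEAREST); cv2.imwrite('pics/nestz.png',vis)
E
```

```text
brackets 1023 (array([0.49349777, 0.22317726]), np.float32(81.075264), np.float32(58.39649), np.float32(79.31825)) nan
rail 1835 (array([0.49322305, 0.22165799]), np.float32(77.479355), np.float32(58.049534), np.float32(79.32701)) nan
rim 8328 (array([0.49962671, 0.22666472]), np.float32(247.28229), np.float32(189.11566), np.float32(169.19926)) 0.0998
red 73 351 264 354 [0.6363 0.2306 0.155 ] [0.6504 0.3323 0.2757] [0.4429 0.1728 0.1394]
```

View pics/nestz.png

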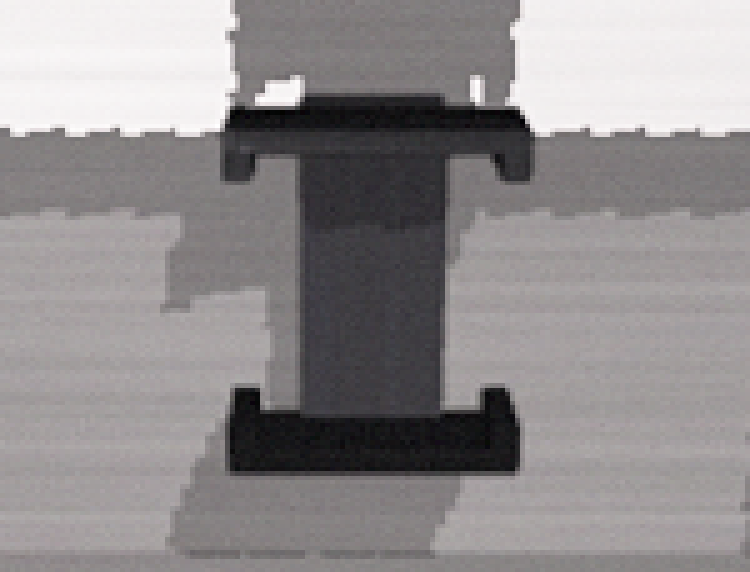

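```bash
python3 - <<'E'
from h import *
d=load('w7'); P=cloud(d); P=np.nan_to_num(P,nan=-1)
near=np.hypot(P[...,0]-.4935,P[...,1]-.2225)
m=((P[...,2]>.066)&(P[...,2]<.081)&(near<.06)).astype(np.uint8)
m=cv2.morphologyEx(m,cv2.MORPH_OPEN,np.ones((3,3)))
v,u=np.where(m>0); print(len(u),rectfit(np.array([ray(d,a,b,.075)[:2] for a,b in zip(u,v)])), rectfit(P[m>0][:,:2]))
yaw=np.deg2rad(79.3-90); X=np.array([np.cos(yaw),np.sin(yaw)]); Y=np.array([-X[1],X[0]])
L=(P[...,:2]-np.array([.4935,.2225])); lx=L@X; ly=L@Y
m=(abs(P[...,2]-.055)<.003)&(abs(ly)<.02)&(abs(lx)<.03); print('rail x',np.percentile(lx[m],[1,99]))
for lo,hi in((-.05,-.02),(.02,.05)):
    m=(P[...,2]>.072)&(P[...,2]<.079)&(ly>lo)&(ly<hi)&(abs(lx)<.04); print('br',m.sum(),np.percentile(lx[m],[1,99]),np.percentile(ly[m],[1,99]),np.percentile(ly[m&(abs(lx)<.012)],[2,98]))
# rim in two strips
for s in(-1,1):
    m=(abs(P[...,2]-.1)<.004)&(abs(ly)<.06)&(lx*s>.1)&(lx*s<.13); print('rim x',s,m.sum(),np.percentile(lx[m],[2,98]))
m=(abs(P[...,2]-.1)<.004)&(abs(lx)<.08)&(ly<-.07)&(ly>-.11); print('rim y-',m.sum(),np.percentile(ly[m],[2,98]))
# yaw from y- rim outer edge and x rims
for s in(-1,1):
    m=(abs(P[...,2]-.1)<.004)&(abs(ly)<.06)&(lx*s>.105)&(lx*s<.13); k=np.polyfit(ly[m],lx[m],1); print('yaw corr',s,np.rad2deg(np.arctan(-k[0])))
m=(abs(P[...,2]-.1)<.004)&(abs(lx)<.08)&(ly<-.07)&(ly>-.11); print(np.rad2deg(np.arctan(np.polyfit(lx[m],ly[m],1)[0])))
E
```

```text
1110 (array([0.49430685, 0.22197699]), np.float32(80.93081), np.float32(58.34064), np.float32(79.319275)) (array([0.49441867, 0.22283003]), np.float32(80.815094), np.float32(58.892612), np.float32(79.342026))
rail x [-0.01373402  0.01511403]
br 501 [-0.02767418  0.02988268] [-0.0397713  -0.02814338] [-0.03968992 -0.03376025]
br 415 [-0.02827894  0.03001545] [0.029478   0.04065762] [0.03524044 0.04052516]
rim x -1 1186 [-0.11848109 -0.11073563]
rim x 1 1232 [0.11269004 0.12638306]
rim y- 2084 [-0.08888716 -0.07626053]
yaw corr -1 0.10589052235434399
yaw corr 1 1.034738256733417
0.11810814384392823
```

Request:
jog_arm(
  rows=[
    {"dx": 0.4,"dy": -0.4,"dz": 0,"ax": 0,"ay": 0,"az": 0},
    {"dx": 0.87,"dy": -0.77,"dz": 0,"ax": 0,"ay": 0,"az": 0},
    {"dx": 0.87,"dy": -0.77,"dz": 0,"ax": 0,"ay": 0,"az": 0},
    {"dx": 0.87,"dy": -0.77,"dz": 0,"ax": 0,"ay": 0,"az": 0},
  ],
)

```text
clock: 9.75
position: [0.5207, 0.1486, 0.2474]
ee_rot: [-0.637, 0.771, 0.001, -0.002]
force: [0.0, -0.3, -0.1]
grip_width: 0.0856
```

```bash
cat >> h.py <<'E'
def nest2(d):
    P=np.nan_to_num(cloud(d),nan=-1); yaw=np.deg2rad(-10.65); X=np.array([np.cos(yaw),np.sin(yaw)]); Y=np.array([-X[1],X[0]])
    L=(P[...,:2]-np.array([.4945,.2229])); lx=L@X; ly=L@Y
    m=(abs(P[...,2]-.055)<.003)&(abs(ly)<.02)&(abs(lx)<.03); print('rail x',np.percentile(lx[m],[1,99]),np.median(P[...,2][m]))
    for lo,hi in((-.05,-.02),(.02,.05)):
        m=(P[...,2]>.072)&(P[...,2]<.079)&(ly>lo)&(ly<hi)&(abs(lx)<.04)
        if m.sum()>50: print('br',m.sum(),np.percentile(lx[m],[1,99]),np.percentile(ly[m],[1,99]),np.percentile(ly[m&(abs(lx)<.012)],[2,98]),np.median(P[...,2][m]))
E
python3 - <<'E'
from h import *
snap('wrist','w8'); nest2(load('w7')); nest2(load('w8'))
d=load('w8'); P=cloud(d); g=d['image'].astype(int)
m=(g[...,0]>140)&(g[...,1]<80)&(P[...,0]>.6); print('red',np.percentile(P[m],[2,50,98],axis=0).round(4))
plan(.5022,-.0852,.11,169.3)
E
```

```text
rail x [-0.01464374  0.01421375] 0.05468963446373565
br 501 [-0.02861121  0.02894592] [-0.04032929 -0.02870024] [-0.04026826 -0.03433513] 0.07449834410243683
br 415 [-0.02915487  0.02913874] [0.02889626 0.04006866] [0.0346562 0.0399581] 0.07456417569856966
rail x [-0.01454196  0.01502068] 0.054645476509655205
br 478 [-0.02860625  0.02900941] [-0.0404611  -0.02913381] [-0.04044822 -0.03428518] 0.07445896876088826
br 414 [-0.02858498  0.02953065] [0.02865926 0.04079156] [0.03453056 0.04062327] 0.0743733450405592
red [[0.6206 0.2294 0.1499]
 [0.623  0.2337 0.1552]
 [0.6268 0.2426 0.1574]]
clk 9.8 pos [0.5203 0.1493 0.2475] F [-0.05  0.09 -0.34] gw 0.0853 q6 -1.239
shift dx 5.841 dy -0.660 dz 3.441  turn ax 0.034 ay -0.009 az -0.007  |d|=6.81 units
```

View pics/w8.png

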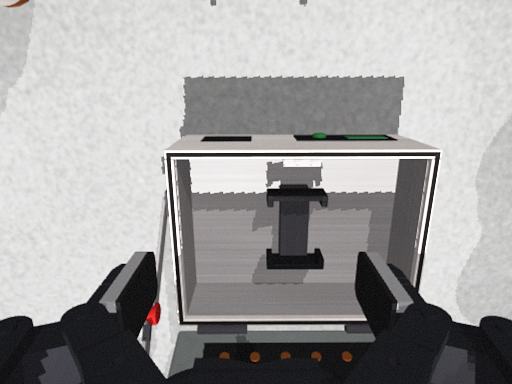

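Wrist view 8: the nest is at (295,225), with brackets at (297,197) and (295,258). The two views agree to within 0.5 mm: nest (0.4945, 0.2229), seat 0.0547, yaw -10.65°. I'll return to the carrier.

Request:
jog_arm(
  rows=[
    {"dx": 0.4,"dy": 0,"dz": 0.1,"ax": 0,"ay": 0,"az": 0},
    {"dx": 1.1,"dy": -0.1,"dz": 0.4,"ax": 0,"ay": 0,"az": 0},
    {"dx": 1.9,"dy": -0.2,"dz": 0.8,"ax": 0,"ay": 0,"az": 0},
    {"dx": 2.7,"dy": -0.3,"dz": 1.3,"ax": 0,"ay": 0,"az": 0},
    {"dx": 3.5,"dy": -0.4,"dz": 1.8,"ax": 0,"ay": 0,"az": 0},
    {"dx": 4.3,"dy": -0.5,"dz": 2.3,"ax": 0,"ay": 0,"az": 0},
    {"dx": 5.0,"dy": -0.6,"dz": 2.8,"ax": 0,"ay": 0,"az": 0},
    {"dx": 5.5,"dy": -0.65,"dz": 3.2,"ax": 0.03,"ay": 0,"az": 0},
    {"dx": 5.8,"dy": -0.66,"dz": 3.4,"ax": 0.03,"ay": 0,"az": 0},
    {"dx": 5.84,"dy": -0.66,"dz": 3.44,"ax": 0.03,"ay": 0,"az": 0},
    {"dx": 5.84,"dy": -0.66,"dz": 3.44,"ax": 0.03,"ay": 0,"az": 0},
    {"dx": 5.84,"dy": -0.66,"dz": 3.44,"ax": 0.03,"ay": 0,"az": 0},
  ],
)

```text
clock: 10.8
position: [0.5028, -0.0842, 0.1108]
ee_rot: [-0.638, 0.77, -0.0, -0.0]
force: [0.6, 0.9, 0.9]
grip_width: 0.0854
```

```bash
python3 - <<'E'
from h import *
snap('wrist','w9'); d=load('w9'); print(carrier(d,.02,.038,.028,(.5022,-.0852),.06))
plan(.5022,-.0852,.005,169.3)
E
```

```text
((array([ 0.50274487, -0.08540962]), np.float32(63.36774), np.float32(41.65583), np.float32(79.29232)), np.float64(0.028119368306504744), np.int32(5089))
clk 10.85 pos [ 0.5029 -0.0841  0.111 ] F [ 0.43 -0.17  0.01] gw 0.0855 q6 -1.693
shift dx 0.028 dy 0.015 dz 2.649  turn ax -0.008 ay -0.008 az 0.004  |d|=2.65 units
```

View pics/w9.png

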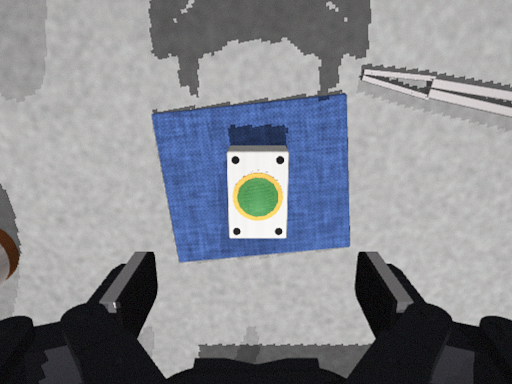

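Wrist view 9: the carrier is at (258,195), centred between the jaws across its long sides, and the tweezers are at (430,90), well clear. I'll descend and grip.

Request:
jog_arm(
  rows=[
    {"dx": 0.02,"dy": 0.01,"dz": 0.4,"ax": 0,"ay": 0,"az": 0},
    {"dx": 0.03,"dy": 0.01,"dz": 0.9,"ax": 0,"ay": 0,"az": 0},
    {"dx": 0.03,"dy": 0.01,"dz": 1.5,"ax": 0,"ay": 0,"az": 0},
    {"dx": 0.03,"dy": 0.01,"dz": 2.0,"ax": 0,"ay": 0,"az": 0},
    {"dx": 0.03,"dy": 0.01,"dz": 2.4,"ax": 0,"ay": 0,"az": 0},
    {"dx": 0.03,"dy": 0.01,"dz": 2.58,"ax": 0,"ay": 0,"az": 0},
    {"dx": 0.03,"dy": 0.01,"dz": 2.62,"ax": 0,"ay": 0,"az": 0},
    {"dx": 0.03,"dy": 0.01,"dz": 2.62,"ax": 0,"ay": 0,"az": 0},
  ],
)

```text
clock: 11.52
position: [0.5028, -0.0848, 0.0066]
ee_rot: [-0.639, 0.77, -0.001, 0.0]
force: [-0.4, -0.5, 0.2]
grip_width: 0.0851
```

Request:
jog_arm(
  rows=[
    {"dx": 0,"dy": 0,"dz": 0,"ax": 0,"ay": 0,"az": 0},
    {"dx": 0,"dy": 0,"dz": 0,"ax": 0,"ay": 0,"az": 0},
    {"dx": 0,"dy": 0,"dz": 0,"ax": 0,"ay": 0,"az": 0},
    {"dx": 0,"dy": 0,"dz": 0,"ax": 0,"ay": 0,"az": 0},
    {"dx": 0,"dy": 0,"dz": 0,"ax": 0,"ay": 0,"az": 0},
    {"dx": 0,"dy": 0,"dz": 0,"ax": 0,"ay": 0,"az": 0},
    {"dx": 0,"dy": 0,"dz": 0,"ax": 0,"ay": 0,"az": 0},
    {"dx": 0,"dy": 0,"dz": 0,"ax": 0,"ay": 0,"az": 0},
  ],
  jaw=0,
  newtons=30,
)

```text
clock: 12.18
position: [0.5033, -0.0849, 0.0074]
ee_rot: [-0.639, 0.77, -0.001, 0.0]
force: [-0.4, 0.1, 5.9]
grip_width: 0.0414
```

Request:
jog_arm(
  rows=[
    {"dx": 0,"dy": 0,"dz": -0.1,"ax": 0,"ay": 0,"az": 0},
    {"dx": 0,"dy": 0,"dz": -0.35,"ax": 0,"ay": 0,"az": 0},
    {"dx": 0,"dy": 0,"dz": -0.8,"ax": 0,"ay": 0,"az": 0},
    {"dx": 0,"dy": 0,"dz": -1.4,"ax": 0,"ay": 0,"az": 0},
    {"dx": 0,"dy": 0,"dz": -2.0,"ax": 0,"ay": 0,"az": 0},
    {"dx": 0,"dy": 0,"dz": -2.6,"ax": 0,"ay": 0,"az": 0},
    {"dx": 0,"dy": 0,"dz": -3.2,"ax": 0,"ay": 0,"az": 0},
    {"dx": 0,"dy": 0,"dz": -3.6,"ax": 0,"ay": 0,"az": 0},
    {"dx": 0,"dy": 0,"dz": -3.8,"ax": 0,"ay": 0,"az": 0},
    {"dx": 0,"dy": 0,"dz": -3.8,"ax": 0,"ay": 0,"az": 0},
  ],
)

```text
clock: 13.02
position: [0.504, -0.0851, 0.1615]
ee_rot: [-0.639, 0.77, -0.003, 0.001]
force: [0.8, 0.5, -2.8]
grip_width: 0.0413
```

```bash
python3 - <<'E'
from h import *
snap('wrist','w10'); d=load('w10'); o=get_obs();z=o['position'][2]; r=carrier(d,z+.01,z+.035,z+.0206,o['position'],.06); print(r, r[1]-z)
plan(.4945,.2229,.15,169.35)
E
```

```text
((array([ 0.50581424, -0.08131066]), np.float32(55.21549), np.float32(41.69788), np.float32(79.63005)), np.float64(0.1824511665034662), np.int32(10388)) 0.022412789240375597
clk 13.07 pos [ 0.5033 -0.0849  0.16  ] F [-0.21  0.77 -3.18] gw 0.0413 q6 -1.695
shift dx -7.522 dy 1.636 dz 0.238  turn ax -0.036 ay -0.009 az 0.003  |d|=7.70 units
```

View pics/w10.png

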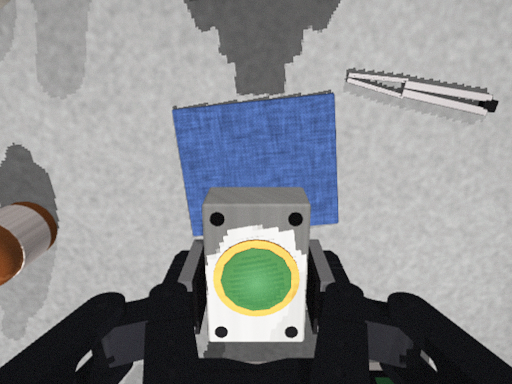

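```bash
cat >> h.py <<'E'
def inhand(fn,o=None):
    d=load(fn); o=o or get_obs(); Rm=R.from_quat(o['ee_rot']).as_matrix(); Q=np.nan_to_num((cloud(d)-o['position'])@Rm,nan=9)
    m=(abs(Q[...,0])<.05)&(abs(Q[...,1])<.018)&(Q[...,2]<-.01)&(Q[...,2]>-.035)
    zt=np.median(Q[m][:,2]); m&=abs(Q[...,2]-zt)<.0035
    for a,b in((-.018,-.012),(-.012,0),(0,.012),(.012,.018)):
        k=m&(Q[...,1]>a)&(Q[...,1]<b); print(round(a,3),'x ends',np.percentile(Q[k][:,0],[.5,99.5]).round(4),'mid',np.percentile(Q[k][:,0],[.5,99.5]).mean().round(4))
    # ring centre by colour
    hsv=cv2.cvtColor(d['image'],cv2.COLOR_RGB2HSV); g=(hsv[...,0]>40)&(hsv[...,0]<85)&(hsv[...,1]>80)&(abs(Q[...,0])<.04)&(abs(Q[...,1])<.025)
    print('lens centre tool',np.median(Q[g],0).round(4),'top z',zt.round(4))
E
python3 - <<'E'
from h import *
inhand('w10')
E
```

```text
-0.018 x ends [-0.0308  0.0323] mid 0.0007
-0.012 x ends [-0.0306  0.0324] mid 0.0009
0 x ends [-0.0306  0.0323] mid 0.0009
0.012 x ends [-0.0306  0.0324] mid 0.0009
lens centre tool [ 0.0018 -0.0017 -0.0244] top z -0.0221
```

```bash
python3 - <<'E'
from h import *
plan(.4951,.2235,.15,169.35)
E
```

```text
clk 13.07 pos [ 0.5033 -0.0849  0.16  ] F [-0.21  0.77 -3.18] gw 0.0413 q6 -1.695
shift dx -7.539 dy 1.624 dz 0.238  turn ax -0.036 ay -0.009 az 0.003  |d|=7.72 units
```

Request:
jog_arm(
  rows=[
    {"dx": -0.25,"dy": 0.05,"dz": 0,"ax": 0,"ay": 0,"az": 0},
    {"dx": -0.8,"dy": 0.17,"dz": 0,"ax": 0,"ay": 0,"az": 0},
    {"dx": -1.6,"dy": 0.34,"dz": 0,"ax": 0,"ay": 0,"az": 0},
    {"dx": -2.5,"dy": 0.54,"dz": 0,"ax": 0,"ay": 0,"az": 0},
    {"dx": -3.4,"dy": 0.73,"dz": 0,"ax": 0,"ay": 0,"az": 0},
    {"dx": -4.3,"dy": 0.93,"dz": 0,"ax": 0,"ay": 0,"az": 0},
    {"dx": -5.2,"dy": 1.12,"dz": 0,"ax": -0.02,"ay": 0,"az": 0},
    {"dx": -6.0,"dy": 1.3,"dz": 0.1,"ax": -0.03,"ay": 0,"az": 0},
    {"dx": -6.7,"dy": 1.45,"dz": 0.15,"ax": -0.04,"ay": 0,"az": 0},
    {"dx": -7.2,"dy": 1.55,"dz": 0.2,"ax": -0.04,"ay": -0.01,"az": 0},
    {"dx": -7.48,"dy": 1.62,"dz": 0.24,"ax": -0.04,"ay": -0.01,"az": 0},
    {"dx": -7.54,"dy": 1.62,"dz": 0.24,"ax": -0.04,"ay": -0.01,"az": 0},
  ],
)

```text
clock: 14.07
position: [0.4937, 0.2253, 0.1484]
ee_rot: [-0.639, 0.769, 0.001, -0.001]
force: [0.2, -0.5, -2.2]
grip_width: 0.0414
```

Request:
jog_arm(
  rows=[
    {"dx": 0,"dy": 0,"dz": 0,"ax": 0,"ay": 0,"az": 0},
    {"dx": 0,"dy": 0,"dz": 0,"ax": 0,"ay": 0,"az": 0},
  ],
)

```text
clock: 14.23
position: [0.4931, 0.2246, 0.1477]
ee_rot: [-0.639, 0.769, 0.001, -0.002]
force: [1.3, -0.2, -2.6]
grip_width: 0.0414
```

```bash
python3 - <<'E'
from h import *
snap('wrist','w11'); inhand('w11'); plan(.4951,.2235,.085,169.35); nest2(load('w11'))
snap('scene','s11'); s=load('s11'); cv2.imwrite('pics/s11z.png',cv2.resize(s['image'][120:270,300:450,::-1],None,fx=4,fy=4,interpolation=cv2.INTER_CUBIC))
E
```

```text
-0.018 x ends [-0.0312  0.032 ] mid 0.0004
-0.012 x ends [-0.0309  0.032 ] mid 0.0006
0 x ends [-0.031  0.032] mid 0.0005
0.012 x ends [-0.0312  0.0321] mid 0.0004
lens centre tool [ 0.0015 -0.0006 -0.0226] top z -0.0204
clk 14.28 pos [0.4934 0.2243 0.148 ] F [ 0.21  0.2  -3.08] gw 0.0414 q6 -1.095
shift dx 0.010 dy -0.051 dz 1.574  turn ax 0.036 ay -0.014 az 0.019  |d|=1.57 units
rail x [-0.01477031  0.01446602] 0.05463807223759565
br 1087 [-0.02889917  0.02881498] [-0.04034417 -0.02890523] [-0.0403469  -0.03454073] 0.07457373194908476
```

View pics/w11.png

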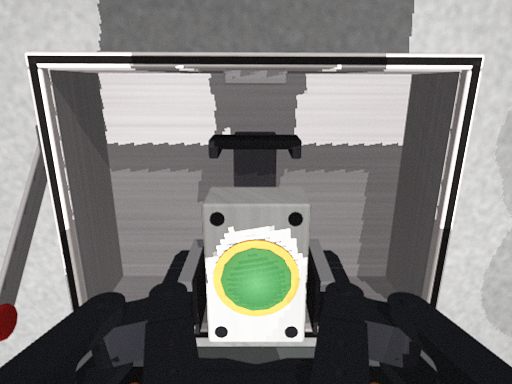

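View pics/s11z.png

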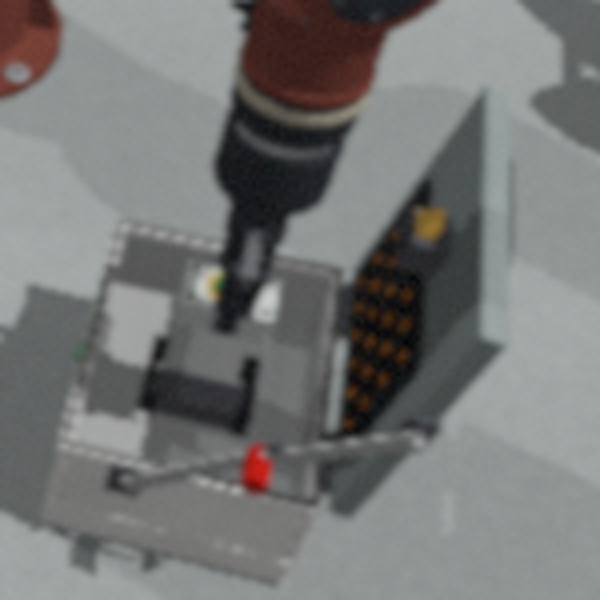

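```bash
python3 - <<'E'
from h import *
d=load('w11'); o=get_obs(); print(o['position'])
Rm=R.from_quat(o['ee_rot']).as_matrix()
# pose used in w11 is embedded: recompute tool frame from the camera mount
W=np.eye(4);W[:3,:3]=d['Rcw'];W[:3,3]=d['pc']
import numpy as np
M=np.array(capture('wrist')['mount']); T=W@np.linalg.inv(M); print('pose in shot',T[:3,3])
Q=np.nan_to_num((cloud(d)-T[:3,3])@T[:3,:3],nan=9)
K=d['K']; print(K)
k=(abs(Q[...,2]+.0205)<.004)&(abs(Q[...,0])<.035)&(abs(Q[...,1])<.0235)
for r in (215,235,260,300,330):
    c=np.where(k[r])[0]; print('carrier row',r,c.min(),c.max(),Q[r,c.min(),1].round(4),Q[r,c.max(),1].round(4))
P=cloud(d); b=(abs(P[...,2]-.075)<.004)&(Q[...,0]>.02)&(Q[...,0]<.05)&(abs(Q[...,1])<.04)
print('bracket y',np.percentile(Q[b][:,1],[1,99]),'x inner',np.percentile(Q[b&(abs(Q[...,1])<.012)][:,0],[2,98]))
r=(abs(P[...,2]-.055)<.003)&(Q[...,0]>.01)&(Q[...,0]<.06)&(abs(Q[...,1])<.03); print('rail y',np.percentile(Q[r][:,1],[1,99]))
E
```

```text
[0.49366444 0.22418434 0.148191  ]
pose in shot [0.49311034 0.2246096  0.14770298]
[[342.27007491   0.         255.84488292]
 [  0.         342.27007491 190.03316413]
 [  0.           0.           1.        ]]
carrier row 215 202 309 -0.0215 0.0195
carrier row 235 203 308 -0.0218 0.0195
carrier row 260 199 319 -0.0229 0.0234
carrier row 300 204 306 -0.0219 0.0196
carrier row 330 208 303 -0.0215 0.0193
bracket y [-0.03071029  0.02701194] x inner [0.03585574 0.0416411 ]
rail y [-0.02219152  0.01785899]
```

Wrist view 11: the carrier is above the nest, level, with the near bracket at (255,145) visible past it. In that one image the nest is about 0.7 mm to -y and 0.8 mm to +x of the carrier in tool axes. I'll correct that and lower to just above the brackets.

Request:
jog_arm(
  rows=[
    {"dx": 0.01,"dy": -0.02,"dz": 0.2,"ax": 0.03,"ay": 0,"az": 0.02},
    {"dx": 0.015,"dy": -0.03,"dz": 0.5,"ax": 0.03,"ay": 0,"az": 0.02},
    {"dx": 0.015,"dy": -0.03,"dz": 0.9,"ax": 0.03,"ay": 0,"az": 0.02},
    {"dx": 0.015,"dy": -0.03,"dz": 1.2,"ax": 0.03,"ay": 0,"az": 0.02},
    {"dx": 0.015,"dy": -0.03,"dz": 1.4,"ax": 0.03,"ay": 0,"az": 0.02},
    {"dx": 0.015,"dy": -0.03,"dz": 1.52,"ax": 0.03,"ay": 0,"az": 0.02},
    {"dx": 0.015,"dy": -0.03,"dz": 1.55,"ax": 0.03,"ay": 0,"az": 0.02},
    {"dx": 0.015,"dy": -0.03,"dz": 1.55,"ax": 0.03,"ay": 0,"az": 0.02},
  ],
)

```text
clock: 15.05
position: [0.4948, 0.2232, 0.0863]
ee_rot: [-0.638, 0.77, -0.0, -0.0]
force: [-0.4, 0.0, -1.3]
grip_width: 0.0412
```

```bash
cat >> h.py <<'E'
def rel(fn):
    o=get_obs(); c=snap('wrist',fn); d=load(fn)
    W=np.eye(4);W[:3,:3]=d['Rcw'];W[:3,3]=d['pc']; T=W@np.linalg.inv(np.array(c['mount']))
    P=cloud(d); Q=np.nan_to_num((P-T[:3,3])@T[:3,:3],nan=9)
    m=(abs(Q[...,0])<.05)&(abs(Q[...,1])<.018)&(Q[...,2]<-.01)&(Q[...,2]>-.035)
    zt=np.median(Q[m][:,2]); k=(abs(Q[...,2]-zt)<.003)&(abs(Q[...,0])<.037)&(abs(Q[...,1])<.0235)
    x=np.percentile(Q[k&(abs(Q[...,1])<.018)][:,0],[.5,99.5]); y=np.percentile(Q[k&(abs(Q[...,0]-.026)<.004)][:,1],[.5,99.5])
    print('carrier top z',zt.round(4),'x',x.round(4),x.mean().round(4),'y',y.round(4),y.mean().round(4))
    b=(abs(P[...,2]-.075)<.004)&(Q[...,0]>.0335)&(Q[...,0]<.05)&(abs(Q[...,1])<.04)
    if b.sum()>30: print('bracket y',np.percentile(Q[b][:,1],[1,99]).round(4),np.percentile(Q[b][:,1],[1,99]).mean().round(4),'x',np.percentile(Q[b&(abs(Q[...,1])<.012)][:,0],[2,98]).round(4))
E
python3 - <<'E'
from h import *
rel('w12'); plan(.4951,.2235,.06,169.35)
E
```

```text
carrier top z -0.0207 x [-0.0308  0.0323] 0.0007 y [-0.0218  0.0194] -0.0012
bracket y [-0.0284  0.029 ] 0.0003 x [0.035  0.0407]
clk 15.1 pos [0.4951 0.2234 0.0867] F [-0.02  0.31 -1.37] gw 0.0412 q6 -1.094
shift dx -0.004 dy 0.000 dz 0.668  turn ax -0.007 ay -0.007 az -0.009  |d|=0.67 units
```

View pics/w12.png

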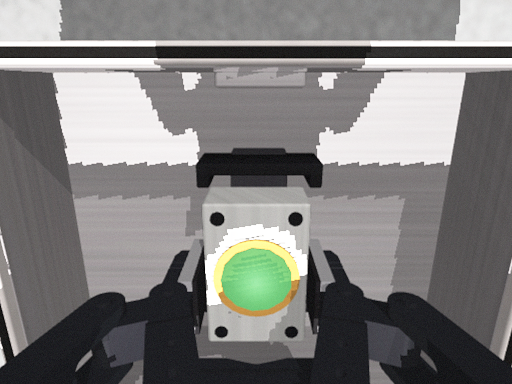

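Wrist view 12: the bracket's centre is at column 259.5 against the carrier's 256.5, so the carrier needs about 1.4 mm along +tool y.

Request:
jog_arm(
  rows=[
    {"dx": 0,"dy": 0.035,"dz": 0.05,"ax": 0,"ay": 0,"az": 0},
    {"dx": 0,"dy": 0.035,"dz": 0.1,"ax": 0,"ay": 0,"az": 0},
    {"dx": 0,"dy": 0.035,"dz": 0.1,"ax": 0,"ay": 0,"az": 0},
  ],
)

```text
clock: 15.35
position: [0.4937, 0.2237, 0.0827]
ee_rot: [-0.638, 0.77, -0.001, 0.0]
force: [-0.1, 0.2, -2.6]
grip_width: 0.0416
```

```bash
python3 - <<'E'
from h import *
rel('w13'); plan(.4951,.2235,.06,169.35)
E
```

```text
carrier top z -0.0207 x [-0.0308  0.0323] 0.0007 y [-0.0218  0.0194] -0.0012
bracket y [-0.0297  0.0278] -0.0009 x [0.0348 0.0409]
clk 15.4 pos [0.4937 0.2236 0.0828] F [-0.27 -0.73 -1.68] gw 0.0413 q6 -1.093
shift dx -0.003 dy -0.036 dz 0.570  turn ax -0.007 ay -0.007 az -0.008  |d|=0.57 units
```

The two are now aligned within about 0.4 mm. I'll lower it.

Request:
jog_arm(
  rows=[
    {"dx": 0,"dy": 0,"dz": 0.08,"ax": 0,"ay": 0,"az": 0},
    {"dx": 0,"dy": 0,"dz": 0.18,"ax": 0,"ay": 0,"az": 0},
    {"dx": 0,"dy": 0,"dz": 0.28,"ax": 0,"ay": 0,"az": 0},
    {"dx": 0,"dy": 0,"dz": 0.38,"ax": 0,"ay": 0,"az": 0},
    {"dx": 0,"dy": 0,"dz": 0.46,"ax": 0,"ay": 0,"az": 0},
    {"dx": 0,"dy": 0,"dz": 0.52,"ax": 0,"ay": 0,"az": 0},
    {"dx": 0,"dy": 0,"dz": 0.55,"ax": 0,"ay": 0,"az": 0},
    {"dx": 0,"dy": 0,"dz": 0.55,"ax": 0,"ay": 0,"az": 0},
  ],
)

```text
clock: 16.07
position: [0.4935, 0.2236, 0.0605]
ee_rot: [-0.638, 0.77, -0.0, -0.0]
force: [0.7, -0.2, -1.7]
grip_width: 0.0413
```

Request:
jog_arm(
  rows=[
    {"dx": 0,"dy": 0,"dz": 0.03,"ax": 0,"ay": 0,"az": 0},
    {"dx": 0,"dy": 0,"dz": 0.05,"ax": 0,"ay": 0,"az": 0},
    {"dx": 0,"dy": 0,"dz": 0.05,"ax": 0,"ay": 0,"az": 0},
  ],
)

```text
clock: 16.32
position: [0.4935, 0.2236, 0.0585]
ee_rot: [-0.638, 0.77, -0.0, -0.0]
force: [0.3, -0.6, -2.0]
grip_width: 0.0411
```

Request:
jog_arm(
  rows=[
    {"dx": 0,"dy": 0,"dz": 0.03,"ax": 0,"ay": 0,"az": 0},
    {"dx": 0,"dy": 0,"dz": 0.04,"ax": 0,"ay": 0,"az": 0},
    {"dx": 0,"dy": 0,"dz": 0.04,"ax": 0,"ay": 0,"az": 0},
  ],
)

```text
clock: 16.57
position: [0.4936, 0.2236, 0.0584]
ee_rot: [-0.638, 0.77, -0.001, 0.0]
force: [-6.6, -2.2, 15.9]
grip_width: 0.0413
```

```bash
python3 - <<'E'
from h import *
rel('w14'); plan(.4936,.2236,.0585,169.35); d=load('w14'); print(carrier(d,.07,.088,.079,(.494,.223),.06))
E
```

```text
carrier top z -0.0204 x [-0.0309  0.0323] 0.0007 y [-0.0217  0.0195] -0.0011
bracket y [-0.0297  0.0278] -0.0009 x [0.0351 0.041 ]
clk 16.62 pos [0.4936 0.2236 0.0584] F [-4.8  -2.34 16.4 ] gw 0.0412 q6 -1.093
shift dx 0.000 dy -0.000 dz -0.003  turn ax -0.012 ay -0.006 az -0.007  |d|=0.00 units
((array([0.4940242 , 0.22085794]), np.float32(65.003914), np.float32(41.13391), np.float32(79.57102)), np.float64(0.07901692670401164), np.int32(13450))
```

View pics/w14.png

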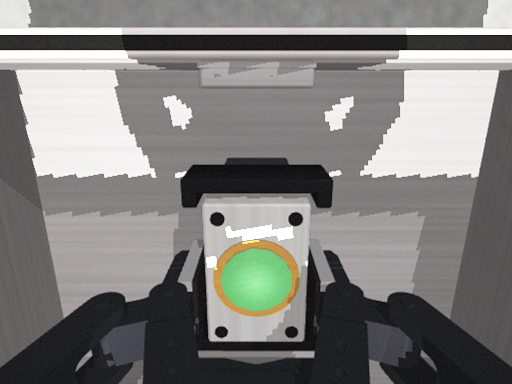

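Wrist view 14: the carrier lies between the brackets, the near one from (182,168) to (331,205), with its top at 0.079, which matches the seated height. I'll relax slightly and release.

Request:
jog_arm(
  rows=[
    {"dx": 0,"dy": 0,"dz": 0,"ax": 0,"ay": 0,"az": 0},
  ],
)

```text
clock: 16.7
position: [0.4937, 0.2237, 0.0591]
ee_rot: [-0.638, 0.77, -0.001, 0.0]
force: [-0.1, -0.1, -2.7]
grip_width: 0.0412
```

Request:
jog_arm(
  rows=[
    {"dx": 0,"dy": 0,"dz": 0,"ax": 0,"ay": 0,"az": 0},
    {"dx": 0,"dy": 0,"dz": 0,"ax": 0,"ay": 0,"az": 0},
    {"dx": 0,"dy": 0,"dz": 0,"ax": 0,"ay": 0,"az": 0},
    {"dx": 0,"dy": 0,"dz": 0,"ax": 0,"ay": 0,"az": 0},
    {"dx": 0,"dy": 0,"dz": 0,"ax": 0,"ay": 0,"az": 0},
    {"dx": 0,"dy": 0,"dz": 0,"ax": 0,"ay": 0,"az": 0},
  ],
  jaw=1.0,
)

```text
clock: 17.2
position: [0.4937, 0.2237, 0.0589]
ee_rot: [-0.638, 0.77, -0.001, 0.0]
force: [0.1, -0.2, -0.1]
grip_width: 0.0856
```

Request:
jog_arm(
  rows=[
    {"dx": 0,"dy": 0,"dz": -0.3,"ax": 0,"ay": 0,"az": 0},
    {"dx": 0,"dy": 0,"dz": -0.8,"ax": 0,"ay": 0,"az": 0},
    {"dx": 0,"dy": 0,"dz": -1.4,"ax": 0,"ay": 0,"az": 0},
    {"dx": 0,"dy": 0,"dz": -2.1,"ax": 0,"ay": 0,"az": 0},
    {"dx": 0,"dy": 0,"dz": -2.8,"ax": 0,"ay": 0,"az": 0},
    {"dx": 0,"dy": 0,"dz": -3.5,"ax": 0,"ay": 0,"az": 0},
    {"dx": 0,"dy": 0,"dz": -4.2,"ax": 0,"ay": 0,"az": 0},
    {"dx": 0,"dy": 0,"dz": -4.7,"ax": 0,"ay": 0,"az": 0},
    {"dx": 0,"dy": 0,"dz": -4.7,"ax": 0,"ay": 0,"az": 0},
  ],
)

```text
clock: 17.95
position: [0.4954, 0.2244, 0.2512]
ee_rot: [-0.638, 0.77, -0.002, 0.003]
force: [-0.1, 0.2, 0.1]
grip_width: 0.0852
```

```bash
python3 - <<'E'
from h import *
snap('wrist','w15'); d=load('w15'); print(carrier(d,.07,.088,.079,(.494,.223),.06)); plan(.6364,.2359,.25,169.35)
snap('scene','s15'); s=load('s15'); P=cloud(d)
for uv in [(235,160),(280,160)]: print(P[uv[1],uv[0]])
E
```

```text
((array([0.49458444, 0.22203142]), np.float32(62.585186), np.float32(41.552647), np.float32(79.45232)), np.float64(0.07922006770893186), np.int32(2761))
clk 18.0 pos [0.4946 0.2242 0.2489] F [ 0.62 -0.05 -0.78] gw 0.0854 q6 -1.093
shift dx -0.946 dy -3.429 dz -0.008  turn ax -0.051 ay 0.014 az -0.007  |d|=3.56 units
[0.52038603 0.22298502 0.03407097]
[0.47405739 0.2216111  0.07869061]
```

View pics/w15.png

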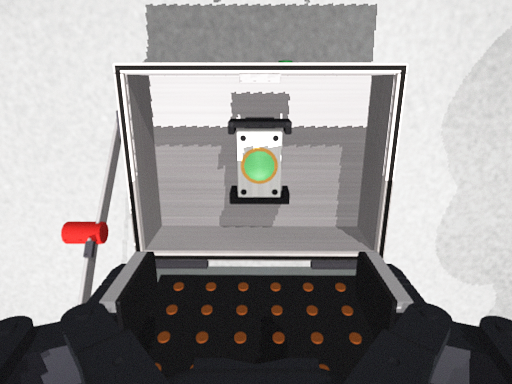

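Wrist view 15: the carrier sits in the nest at (260,165), released and level, with its top at 0.079 and centre within 1 mm of the nest. The red knee is at (85,233). I'll measure the knee from this view and from the scene view.

```bash
python3 - <<'E'
from h import *
def knee(fn):
    d=load(fn); P=np.nan_to_num(cloud(d),nan=-1); g=d['image'].astype(int)
    m=(g[...,0]>90)&(g[...,1]<.45*g[...,0])&(g[...,2]<.45*g[...,0])&(P[...,0]>.57)&(P[...,0]<.69)&(P[...,1]>.18)&(P[...,1]<.29)&(P[...,2]>.12)&(P[...,2]<.18)
    L=P[m][:,:2]-np.array([.4945,.2229]); X=np.array([.9828,-.1848]);Y=np.array([.1848,.9828])
    print(fn,m.sum(),'lx',np.percentile(L@X,[2,50,98]).round(4),'ly',np.percentile(L@Y,[2,50,98]).round(4),'z',np.percentile(P[m][:,2],[2,50,98]).round(4))
for f in('top0','scene0','w7','w15','s15'): knee(f)
s=load('s15'); 
for f in('w7','w15','s15','scene0'):
    # door plane points local
    d=load(f);P=np.nan_to_num(cloud(d),nan=-1); L=P[...,:2]-np.array([.4945,.2229]); lx=L@np.array([.9828,-.1848]); ly=L@np.array([.1848,.9828])
    m=(abs(lx)<.1)&(ly>.08)&(ly<.16)&(P[...,2]>.2)&(P[...,2]<.29)
    if m.sum()>50:
        k=np.polyfit(P[...,2][m],ly[m],1); print(f,m.sum(),'door inner lean',np.arctan(k[0]),'-> theta',np.pi/2+np.arctan(k[0]),'y at z=.1',np.polyval(k,.1))
plan(.640,.2352,.19,169.35)
E
```

```text
top0 54 lx [0.1229 0.137  0.1495] ly [0.0317 0.0369 0.0439] z [0.1479 0.1571 0.1608]
scene0 56 lx [0.1265 0.1438 0.1534] ly [0.0297 0.0362 0.0443] z [0.1488 0.1565 0.1603]
w7 714 lx [0.1225 0.1377 0.1499] ly [0.0292 0.0329 0.043 ] z [0.1459 0.1548 0.1575]
w15 882 lx [0.1216 0.134  0.1495] ly [0.0294 0.0344 0.0432] z [0.1427 0.1547 0.1575]
s15 56 lx [0.1263 0.1435 0.1531] ly [0.0298 0.0362 0.0442] z [0.1479 0.1563 0.1599]
w15 2081 door inner lean 0.16550577163088595 -> theta 1.7363020984257824 y at z=.1 0.08972265137332638
s15 1004 door inner lean 0.20104099937349365 -> theta 1.7718373261683902 y at z=.1 0.08424466352252778
scene0 993 door inner lean 0.19563368682918594 -> theta 1.7664300136240825 y at z=.1 0.08496560387075124
clk 18.05 pos [0.4938 0.2239 0.2473] F [-0.53  0.11 -0.74] gw 0.0854 q6 -1.093
shift dx -0.957 dy -3.536 dz 1.443  turn ax -0.028 ay 0.002 az -0.007  |d|=3.94 units
```

The knee's centre in the chamber frame is (136, 38) mm with its top at 157 mm, which agrees with the text. I'll shut the jaws and go above it.

Request:
jog_arm(
  rows=[
    {"dx": -0.1,"dy": -0.3,"dz": 0,"ax": 0,"ay": 0,"az": 0},
    {"dx": -0.25,"dy": -0.9,"dz": 0,"ax": 0,"ay": 0,"az": 0},
    {"dx": -0.5,"dy": -1.8,"dz": 0,"ax": 0,"ay": 0,"az": 0},
    {"dx": -0.7,"dy": -2.6,"dz": 0,"ax": -0.02,"ay": 0,"az": 0},
    {"dx": -0.87,"dy": -3.25,"dz": 0.2,"ax": -0.03,"ay": 0,"az": 0},
    {"dx": -0.93,"dy": -3.5,"dz": 0.6,"ax": -0.03,"ay": 0,"az": 0},
    {"dx": -0.93,"dy": -3.52,"dz": 1.0,"ax": -0.03,"ay": 0,"az": 0},
    {"dx": -0.93,"dy": -3.52,"dz": 1.3,"ax": -0.03,"ay": 0,"az": 0},
    {"dx": -0.93,"dy": -3.52,"dz": 1.44,"ax": -0.03,"ay": 0,"az": 0},
    {"dx": -0.93,"dy": -3.52,"dz": 1.44,"ax": -0.03,"ay": 0,"az": 0},
  ],
  jaw=0,
)

```text
clock: 18.88
position: [0.6377, 0.2339, 0.1872]
ee_rot: [-0.638, 0.77, 0.001, -0.002]
force: [0.3, 0.4, 0.5]
grip_width: 0.0004
```

```bash
python3 - <<'E'
from h import *
snap('wrist','w16');  plan(.6391,.2344,.160,169.35)
E
```

```text
clk 18.93 pos [0.6383 0.2341 0.1888] F [-0.42  0.02  0.2 ] gw 0.0001 q6 -1.14
shift dx -0.012 dy -0.019 dz 0.720  turn ax 0.024 ay -0.008 az -0.007  |d|=0.72 units
```

View pics/w16.png

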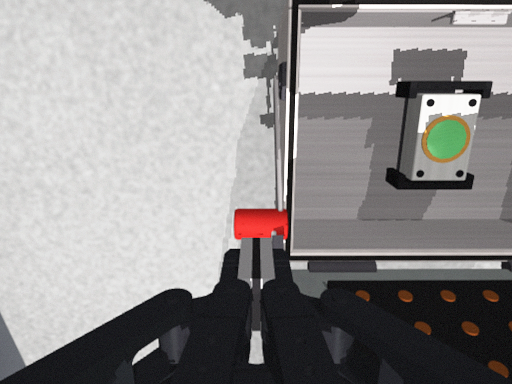

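Wrist view 16: the shut fingers stand over the red pad, which spans (235,208) to (288,240), with the link at its inner end near column 282. I'll press down, following the fold to +y after the first 6 mm.

Request:
jog_arm(
  rows=[
    {"dx": -0.01,"dy": -0.02,"dz": 0.3,"ax": 0.02,"ay": 0,"az": 0},
    {"dx": -0.01,"dy": -0.02,"dz": 0.6,"ax": 0.02,"ay": 0,"az": 0},
    {"dx": -0.01,"dy": -0.02,"dz": 0.76,"ax": 0.02,"ay": 0,"az": 0},
    {"dx": -0.01,"dy": -0.02,"dz": 0.85,"ax": 0.02,"ay": 0,"az": 0},
    {"dx": -0.01,"dy": -0.02,"dz": 0.9,"ax": 0.02,"ay": 0,"az": 0},
    {"dx": -0.01,"dy": -0.02,"dz": 0.9,"ax": 0.02,"ay": 0,"az": 0},
  ],
)

```text
clock: 19.43
position: [0.6395, 0.2351, 0.1539]
ee_rot: [-0.638, 0.77, -0.0, 0.001]
force: [-0.3, 0.5, 0.7]
grip_width: 0.0002
```

```bash
python3 - <<'E'
from h import *
X=np.array([.9828,-.1848]);Y=np.array([.1848,.9828])
p=np.array([.6391,.2344])+.0105*Y; plan(*p,.135,169.35)
E
```

```text
clk 19.43 pos [0.6395 0.2351 0.1539] F [-0.29  0.53  0.68] gw 0.0002 q6 -1.14
shift dx -0.242 dy 0.007 dz 0.473  turn ax -0.009 ay 0.007 az -0.001  |d|=0.53 units
```

Request:
jog_arm(
  rows=[
    {"dx": 0,"dy": 0,"dz": 0.05,"ax": 0,"ay": 0,"az": 0},
    {"dx": -0.02,"dy": 0,"dz": 0.12,"ax": 0,"ay": 0,"az": 0},
    {"dx": -0.06,"dy": 0,"dz": 0.18,"ax": 0,"ay": 0,"az": 0},
    {"dx": -0.1,"dy": 0,"dz": 0.24,"ax": 0,"ay": 0,"az": 0},
    {"dx": -0.15,"dy": 0,"dz": 0.3,"ax": 0,"ay": 0,"az": 0},
    {"dx": -0.15,"dy": 0,"dz": 0.3,"ax": 0,"ay": 0,"az": 0},
  ],
)

```text
clock: 19.93
position: [0.6414, 0.2421, 0.1428]
ee_rot: [-0.639, 0.77, -0.0, 0.002]
force: [-0.4, 3.4, 4.7]
grip_width: 0.0002
```

```bash
python3 - <<'E'
from h import *
snap('wrist','w17'); snap('scene','s17'); print(get_obs()['force'])
E
```

```text
[0.14751908 4.08818372 5.14664286]
```

View pics/w17.png

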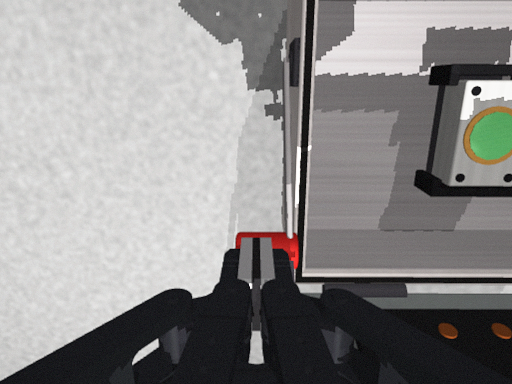

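Wrist view 17: the fingertips are on the pad at (262,240) and moving with it, at 5 N. I'll press to a little over 20 mm.

Request:
jog_arm(
  rows=[
    {"dx": -0.05,"dy": 0,"dz": 0.06,"ax": 0,"ay": 0,"az": 0},
    {"dx": -0.1,"dy": 0,"dz": 0.12,"ax": 0,"ay": 0,"az": 0},
    {"dx": -0.15,"dy": 0,"dz": 0.18,"ax": 0,"ay": 0,"az": 0},
    {"dx": -0.17,"dy": 0,"dz": 0.21,"ax": 0,"ay": 0,"az": 0},
    {"dx": -0.17,"dy": 0,"dz": 0.21,"ax": 0,"ay": 0,"az": 0},
  ],
)

```text
clock: 20.45
position: [0.6427, 0.2467, 0.1352]
ee_rot: [-0.638, 0.77, -0.002, 0.001]
force: [-2.7, -6.9, 8.3]
grip_width: 0.0002
```

```bash
python3 - <<'E'
from h import *
snap('scene','s18'); print(get_obs()['force']); s=load('s18')
cv2.imwrite('pics/s18z.png',cv2.resize(s['image'][130:270,310:450,::-1],None,fx=4.2,fy=4.2,interpolation=cv2.INTER_CUBIC))
for f in('scene0','s18'):
    d=load(f);P=np.nan_to_num(cloud(d),nan=-1); L=P[...,:2]-np.array([.4945,.2229]); lx=L@np.array([.9828,-.1848]); ly=L@np.array([.1848,.9828])
    m=(abs(lx)<.1)&(ly>.06)&(ly<.18)&(P[...,2]>.2)&(P[...,2]<.29)
    k=np.polyfit(P[...,2][m],ly[m],1); print(f,m.sum(),'theta',np.pi/2+np.arctan(k[0]))
    print('top of door', np.percentile(P[...,2][(abs(lx)<.11)&(ly>.07)&(ly<.2)&(P[...,2]<.31)],99.8))
E
```

```text
[-2.57371269 -6.35456175  9.0141985 ]
scene0 993 theta 1.7664300136240825
top of door 0.29839418204816864
s18 101 theta 1.6760859029521902
top of door 0.3013471834340636
```

View pics/s18z.png

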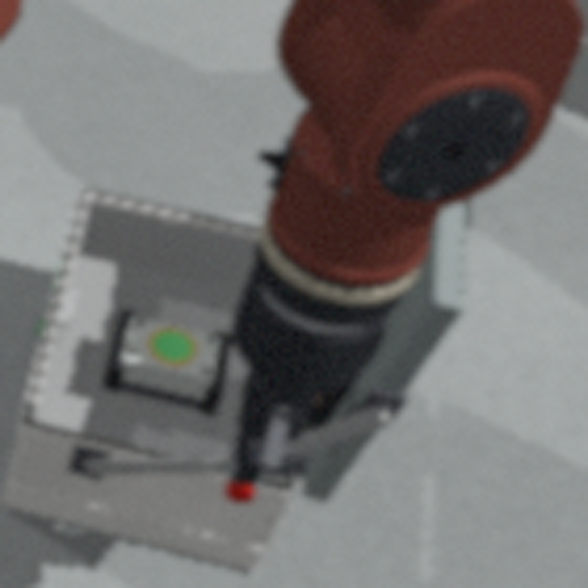

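The scene view shows the stay folded at the knee at (240,490), the lower link nearly flat and the door still up. I'll press 3 mm more for margin, then lift off.

Request:
jog_arm(
  rows=[
    {"dx": 0,"dy": 0,"dz": 0.04,"ax": 0,"ay": 0,"az": 0},
    {"dx": 0,"dy": 0,"dz": 0.08,"ax": 0,"ay": 0,"az": 0},
    {"dx": 0,"dy": 0,"dz": 0.08,"ax": 0,"ay": 0,"az": 0},
    {"dx": 0,"dy": 0,"dz": 0.08,"ax": 0,"ay": 0,"az": 0},
  ],
)

```text
clock: 20.83
position: [0.643, 0.2464, 0.1335]
ee_rot: [-0.638, 0.77, -0.002, 0.001]
force: [-4.2, -0.6, 11.6]
grip_width: 0.0003
```

Request:
jog_arm(
  rows=[
    {"dx": 0.1,"dy": 0,"dz": -0.3,"ax": 0,"ay": 0,"az": 0},
    {"dx": 0.3,"dy": 0,"dz": -0.8,"ax": 0,"ay": 0,"az": 0},
    {"dx": 0.4,"dy": 0,"dz": -1.5,"ax": 0,"ay": 0,"az": 0},
    {"dx": 0.4,"dy": 0,"dz": -2.3,"ax": 0,"ay": 0,"az": 0},
    {"dx": 0.4,"dy": 0,"dz": -3.2,"ax": 0,"ay": 0,"az": 0},
    {"dx": 0.4,"dy": 0,"dz": -4.1,"ax": 0,"ay": 0,"az": 0},
    {"dx": 0.4,"dy": 0,"dz": -4.9,"ax": 0,"ay": 0,"az": 0},
    {"dx": 0.4,"dy": 0,"dz": -5.2,"ax": 0,"ay": 0,"az": 0},
    {"dx": 0.4,"dy": 0,"dz": -5.2,"ax": 0,"ay": 0,"az": 0},
  ],
)

```text
clock: 21.58
position: [0.6401, 0.2307, 0.3459]
ee_rot: [-0.638, 0.77, -0.004, 0.004]
force: [0.8, 1.0, 0.6]
grip_width: -0.0001
```

```bash
python3 - <<'E'
from h import *
snap('scene','s19'); snap('wrist','w19'); s=load('s19')
cv2.imwrite('pics/s19z.png',cv2.resize(s['image'][130:270,310:450,::-1],None,fx=4.2,fy=4.2,interpolation=cv2.INTER_CUBIC))
for f in('scene0','s19','w19'):
    d=load(f);P=np.nan_to_num(cloud(d),nan=-1); L=P[...,:2]-np.array([.4945,.2229]); lx=L@np.array([.9828,-.1848]); ly=L@np.array([.1848,.9828])
    m=(abs(lx)<.1)&(ly>.04)&(ly<.16)&(P[...,2]>.2)&(P[...,2]<.29)
    if m.sum()<20: continue
    k=np.polyfit(P[...,2][m],ly[m],1); print(f,m.sum(),'theta',np.pi/2+np.arctan(k[0]),np.polyval(k,[.2,.28]))
    g=d['image'].astype(int); m=(g[...,0]>90)&(g[...,1]<.45*g[...,0])&(g[...,2]<.45*g[...,0])&(lx>.1)&(lx<.17)&(ly>0)&(ly<.12)
    print('knee',m.sum(),np.percentile(ly[m],[2,50,98]),np.percentile(P[...,2][m],[2,50,98]))
print(get_obs()['position'],get_obs()['joint_pos'].round(2))
E
```

```text
scene0 993 theta 1.7664300136240825 [0.10478243 0.1206359 ]
knee 56 [0.02972669 0.03618903 0.04432503] [0.1488498  0.15646404 0.16028508]
s19 704 theta 1.6766390203933697 [0.09525943 0.10375861]
knee 49 [0.04511799 0.05133045 0.05875433] [0.12456173 0.1325051  0.13549086]
w19 13769 theta 1.6643523647504734 [0.09653631 0.10404271]
knee 353 [0.04468739 0.04982574 0.0590566 ] [0.12575038 0.13189951 0.13455429]
[0.63922807 0.23058472 0.34156443] [ 0.24  0.6   0.62  1.59 -0.   -1.14]
```

View pics/s19z.png

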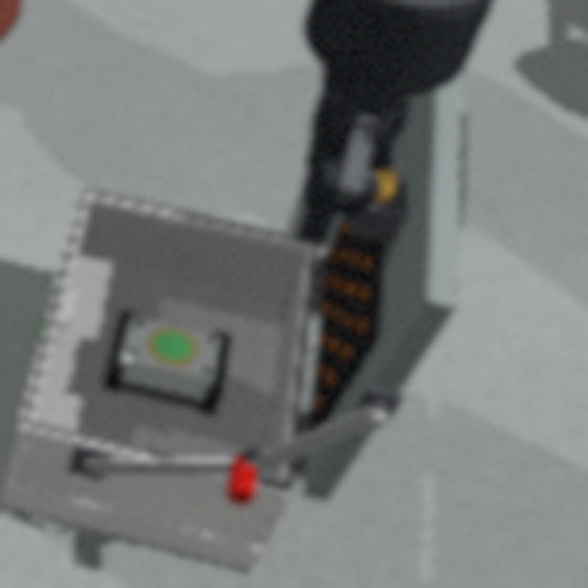

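The knee is down 24 mm and +15 mm in y, and the door is still up at about 1.66 rad, so the stay is broken. Next I'll pass over the door to its outer side.

```bash
cat >> h.py <<'E'
O=np.array([.4945,.2229]); XL=np.array([.9828,-.1848]); YL=np.array([.1848,.9828])
def loc(): 
    o=get_obs(); p=o['position']; l=p[:2]-O; return (l@XL).round(4),(l@YL).round(4),p[2].round(4),'F',o['force'].round(1),'clk',round(o['clock'],2)
def wl(lx,ly,z): p=O+lx*XL+ly*YL; return p[0],p[1],z
E
python3 - <<'E'
from h import *
print(loc()); plan(*wl(0,.165,.35),169.35); plan(*wl(0,.165,.262),169.35)
E
```

```text
(np.float64(0.1408), np.float64(0.0343), np.float64(0.3416), 'F', array([-0. , -0.9,  0.2]), 'clk', 21.68)
clk 21.68 pos [0.6392 0.2306 0.3416] F [-0.05 -0.93  0.16] gw -0.0 q6 -1.143
shift dx -3.263 dy 3.523 dz -0.234  turn ax -0.053 ay -0.010 az -0.011  |d|=4.81 units
clk 21.68 pos [0.6392 0.2306 0.3416] F [-0.05 -0.93  0.16] gw -0.0 q6 -1.143
shift dx -3.265 dy 3.535 dz 1.966  turn ax -0.053 ay -0.010 az -0.011  |d|=5.20 units
```

Request:
jog_arm(
  rows=[
    {"dx": -0.2,"dy": 0.3,"dz": -0.2,"ax": 0,"ay": 0,"az": 0},
    {"dx": -0.7,"dy": 0.8,"dz": -0.3,"ax": -0.02,"ay": 0,"az": 0},
    {"dx": -1.3,"dy": 1.4,"dz": -0.3,"ax": -0.04,"ay": 0,"az": 0},
    {"dx": -1.9,"dy": 2.1,"dz": -0.3,"ax": -0.05,"ay": 0,"az": 0},
    {"dx": -2.5,"dy": 2.7,"dz": -0.3,"ax": -0.05,"ay": 0,"az": 0},
    {"dx": -3.0,"dy": 3.2,"dz": -0.3,"ax": -0.05,"ay": 0,"az": 0},
    {"dx": -3.2,"dy": 3.45,"dz": -0.3,"ax": -0.05,"ay": 0,"az": 0},
    {"dx": -3.3,"dy": 3.53,"dz": -0.3,"ax": -0.05,"ay": 0,"az": 0},
    {"dx": -3.3,"dy": 3.53,"dz": -0.3,"ax": -0.05,"ay": 0,"az": 0},
  ],
)

```text
clock: 22.43
position: [0.5241, 0.3871, 0.3521]
ee_rot: [-0.639, 0.77, -0.0, -0.001]
force: [0.1, -0.1, 0.8]
grip_width: -0.0001
```

```bash
python3 - <<'E'
from h import *
print(loc()); snap('wrist','w20'); snap('top','t20'); plan(*wl(0,.165,.262),169.35)
E
```

```text
(np.float64(-0.0013), np.float64(0.1668), np.float64(0.3521), 'F', array([ 0.1, -0.1,  0.8]), 'clk', 22.43)
clk 22.53 pos [0.5255 0.3856 0.3522] F [ 0.61 -0.46 -0.59] gw -0.0001 q6 -0.861
shift dx 0.012 dy 0.009 dz 2.255  turn ax -0.001 ay -0.019 az -0.017  |d|=2.26 units
```

View pics/w20.png

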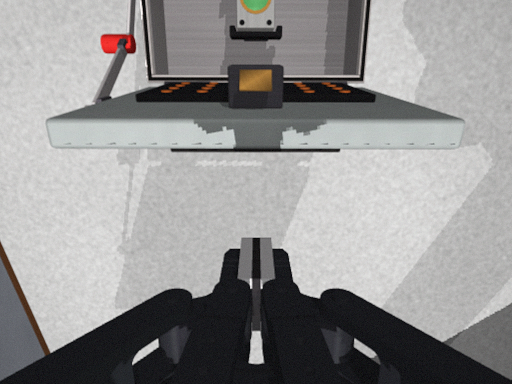

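View pics/t20.png

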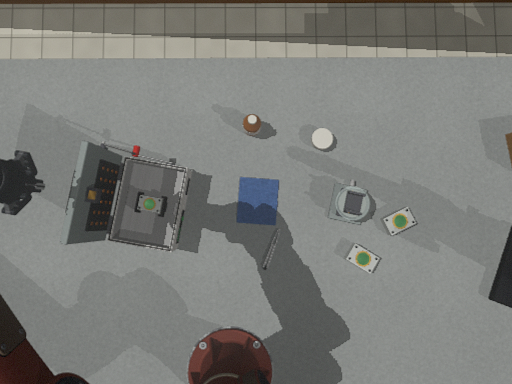

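Wrist view 20: the fingers are on the outer side of the door, whose free edge runs from (48,135) to (463,135), with the fins' edge at row 150. I'll go down to push height.

Request:
jog_arm(
  rows=[
    {"dx": 0,"dy": 0,"dz": 0.4,"ax": 0,"ay": 0,"az": 0},
    {"dx": 0,"dy": 0,"dz": 1.0,"ax": 0,"ay": 0,"az": 0},
    {"dx": 0,"dy": 0,"dz": 1.6,"ax": 0,"ay": 0,"az": 0},
    {"dx": 0,"dy": 0,"dz": 2.05,"ax": 0,"ay": 0,"az": 0},
    {"dx": 0,"dy": 0,"dz": 2.25,"ax": 0,"ay": 0,"az": 0},
    {"dx": 0,"dy": 0,"dz": 2.25,"ax": 0,"ay": 0,"az": 0},
  ],
)

```text
clock: 23.03
position: [0.5255, 0.3838, 0.2603]
ee_rot: [-0.637, 0.771, -0.0, -0.002]
force: [-0.9, -0.1, 0.3]
grip_width: -0.0001
```

```bash
cat >> h.py <<'E'
def arc(ths,off=.011,r=.165):
    o=get_obs(); l=o['position'][:2]-O; ly=l@YL; z=o['position'][2]; print(loc())
    for th in ths:
        cy=.094-r*np.cos(th)+.018*np.sin(th)+off; cz=.1+r*np.sin(th)+.018*np.cos(th)
        print('th %.2f y %.4f z %.4f -> dx %.2f dz %.2f'%(th,cy,cz,-(cy-ly)/.04,-(cz-z)/.04))
E
python3 - <<'E'
from h import *
arc(np.linspace(1.66,0.66,11)); plan(*wl(0,.15,.262),169.35)
E
```

```text
(np.float64(0.0007), np.float64(0.1638), np.float64(0.2603), 'F', array([-0.9, -0.1,  0.3]), 'clk', 23.03)
th 1.66 y 0.1376 z 0.2627 -> dx 0.65 dz -0.06
th 1.56 y 0.1212 z 0.2652 -> dx 1.07 dz -0.12
th 1.46 y 0.1046 z 0.2660 -> dx 1.48 dz -0.14
th 1.36 y 0.0881 z 0.2651 -> dx 1.89 dz -0.12
th 1.26 y 0.0717 z 0.2626 -> dx 2.30 dz -0.06
th 1.16 y 0.0556 z 0.2585 -> dx 2.71 dz 0.04
th 1.06 y 0.0400 z 0.2527 -> dx 3.09 dz 0.19
th 0.96 y 0.0251 z 0.2455 -> dx 3.47 dz 0.37
th 0.86 y 0.0110 z 0.2368 -> dx 3.82 dz 0.59
th 0.76 y -0.0022 z 0.2267 -> dx 4.15 dz 0.84
th 0.66 y -0.0143 z 0.2154 -> dx 4.45 dz 1.12
clk 23.03 pos [0.5255 0.3838 0.2603] F [-0.85 -0.05  0.29] gw -0.0001 q6 -0.862
shift dx 0.346 dy 0.017 dz -0.042  turn ax 0.023 ay -0.042 az -0.035  |d|=0.35 units
```

Request:
jog_arm(
  rows=[
    {"dx": 0.3,"dy": 0.02,"dz": -0.05,"ax": 0.02,"ay": -0.04,"az": -0.03},
    {"dx": 0.65,"dy": 0.02,"dz": -0.06,"ax": 0.02,"ay": -0.04,"az": -0.03},
    {"dx": 0.85,"dy": 0.02,"dz": -0.09,"ax": 0.02,"ay": -0.04,"az": -0.03},
    {"dx": 1.07,"dy": 0.02,"dz": -0.12,"ax": 0.02,"ay": -0.04,"az": -0.03},
    {"dx": 1.28,"dy": 0.02,"dz": -0.13,"ax": 0.02,"ay": -0.04,"az": -0.03},
    {"dx": 1.48,"dy": 0.02,"dz": -0.14,"ax": 0.02,"ay": -0.04,"az": -0.03},
    {"dx": 1.68,"dy": 0.02,"dz": -0.13,"ax": 0.02,"ay": -0.04,"az": -0.03},
    {"dx": 1.89,"dy": 0.02,"dz": -0.12,"ax": 0.02,"ay": -0.04,"az": -0.03},
    {"dx": 2.1,"dy": 0.02,"dz": -0.09,"ax": 0.02,"ay": -0.04,"az": -0.03},
    {"dx": 2.3,"dy": 0.02,"dz": -0.06,"ax": 0.02,"ay": -0.04,"az": -0.03},
  ],
)

```text
clock: 23.87
position: [0.5081, 0.2933, 0.264]
ee_rot: [-0.638, 0.77, -0.0, 0.001]
force: [2.8, 3.5, 0.5]
grip_width: 0.0001
```

```bash
python3 - <<'E'
from h import *
arc(np.arange(1.26,.2,-.1)); snap('wrist','w21'); snap('scene','s21')
for f in('s21','w21'):
    d=load(f);P=np.nan_to_num(cloud(d),nan=-1); L=P[...,:2]-O; lx=L@XL; ly=L@YL
    m=(abs(lx)<.11)&(abs(lx)>.05)&(P[...,2]>.15)&(P[...,2]<.3)&(ly>-.05)&(ly<.12)
    print(f,m.sum()); 
    if m.sum()>30: k=np.polyfit(P[...,2][m],ly[m],1); print('theta',np.pi/2+np.arctan(k[0]))
E
```

```text
(np.float64(0.0004), np.float64(0.0717), np.float64(0.264), 'F', array([2.8, 3.5, 0.5]), 'clk', 23.87)
th 1.26 y 0.0717 z 0.2626 -> dx 0.00 dz 0.03
th 1.16 y 0.0556 z 0.2585 -> dx 0.40 dz 0.14
th 1.06 y 0.0400 z 0.2527 -> dx 0.79 dz 0.28
th 0.96 y 0.0251 z 0.2455 -> dx 1.16 dz 0.46
th 0.86 y 0.0110 z 0.2368 -> dx 1.52 dz 0.68
th 0.76 y -0.0022 z 0.2267 -> dx 1.85 dz 0.93
th 0.66 y -0.0143 z 0.2154 -> dx 2.15 dz 1.22
th 0.56 y -0.0252 z 0.2029 -> dx 2.42 dz 1.53
th 0.46 y -0.0349 z 0.1894 -> dx 2.66 dz 1.87
th 0.36 y -0.0431 z 0.1750 -> dx 2.87 dz 2.23
th 0.26 y -0.0498 z 0.1598 -> dx 3.04 dz 2.60
s21 557
theta 1.1501451708959236
w21 13889
theta 1.4477958711148475
```

View pics/w21.png

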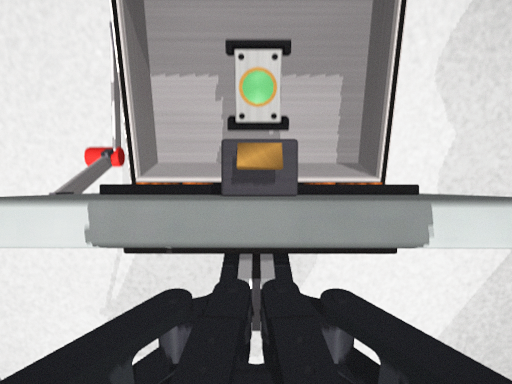

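View pics/s21.png

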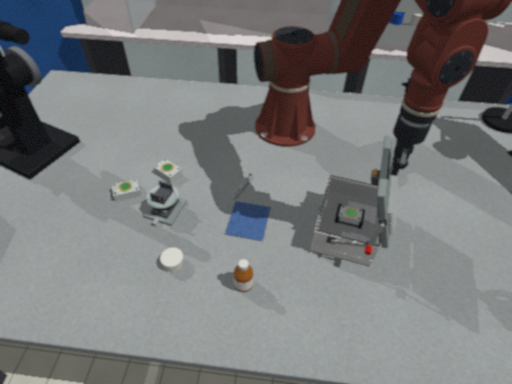

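Views 21: the door moves inward ahead of the fingers (contact at (258,250) in the wrist view), and the carrier is undisturbed in the nest. I'll continue along the arc.

Request:
jog_arm(
  rows=[
    {"dx": 0.2,"dy": 0,"dz": 0.08,"ax": 0,"ay": 0,"az": 0},
    {"dx": 0.4,"dy": 0,"dz": 0.14,"ax": 0,"ay": 0,"az": 0},
    {"dx": 0.6,"dy": 0,"dz": 0.21,"ax": 0,"ay": 0,"az": 0},
    {"dx": 0.79,"dy": 0,"dz": 0.28,"ax": 0,"ay": 0,"az": 0},
    {"dx": 0.98,"dy": 0,"dz": 0.37,"ax": 0,"ay": 0,"az": 0},
    {"dx": 1.16,"dy": 0,"dz": 0.46,"ax": 0,"ay": 0,"az": 0},
    {"dx": 1.34,"dy": 0,"dz": 0.57,"ax": 0,"ay": 0,"az": 0},
    {"dx": 1.52,"dy": 0,"dz": 0.68,"ax": 0,"ay": 0,"az": 0},
    {"dx": 1.69,"dy": 0,"dz": 0.8,"ax": 0,"ay": 0,"az": 0},
    {"dx": 1.85,"dy": 0,"dz": 0.93,"ax": 0,"ay": 0,"az": 0},
    {"dx": 2.0,"dy": 0,"dz": 1.07,"ax": 0,"ay": 0,"az": 0},
    {"dx": 2.15,"dy": 0,"dz": 1.22,"ax": 0,"ay": 0,"az": 0},
  ],
)

```text
clock: 24.97
position: [0.4911, 0.2069, 0.2142]
ee_rot: [-0.638, 0.77, -0.0, -0.0]
force: [1.6, -0.1, 2.3]
grip_width: 0.0003
```

```bash
python3 - <<'E'
from h import *
arc(np.append(np.arange(.66,.0,-.06),0)); snap('wrist','w22'); snap('scene','s22'); plan(*wl(0,0,.2),169.35)
s=load('s22'); cv2.imwrite('pics/s22z.png',cv2.resize(s['image'][110:270,290:450,::-1],None,fx=3.7,fy=3.7,interpolation=cv2.INTER_CUBIC))
E
```

```text
(np.float64(-0.0004), np.float64(-0.0163), np.float64(0.2142), 'F', array([ 1.6, -0.1,  2.3]), 'clk', 24.97)
th 0.66 y -0.0143 z 0.2154 -> dx -0.05 dz -0.03
th 0.60 y -0.0210 z 0.2080 -> dx 0.12 dz 0.15
th 0.54 y -0.0273 z 0.2003 -> dx 0.27 dz 0.35
th 0.48 y -0.0330 z 0.1922 -> dx 0.42 dz 0.55
th 0.42 y -0.0383 z 0.1837 -> dx 0.55 dz 0.76
th 0.36 y -0.0431 z 0.1750 -> dx 0.67 dz 0.98
th 0.30 y -0.0473 z 0.1660 -> dx 0.77 dz 1.20
th 0.24 y -0.0510 z 0.1567 -> dx 0.87 dz 1.44
th 0.18 y -0.0541 z 0.1472 -> dx 0.94 dz 1.67
th 0.12 y -0.0567 z 0.1376 -> dx 1.01 dz 1.91
th 0.06 y -0.0586 z 0.1279 -> dx 1.06 dz 2.16
th 0.00 y -0.0600 z 0.1180 -> dx 1.09 dz 2.40
th 0.00 y -0.0600 z 0.1180 -> dx 1.09 dz 2.40
clk 25.07 pos [0.4902 0.2066 0.2134] F [-1.6  -0.03  0.21] gw -0.0002 q6 -1.12
shift dx -0.422 dy -0.030 dz 0.334  turn ax 0.021 ay -0.022 az -0.023  |d|=0.54 units
```

View pics/w22.png

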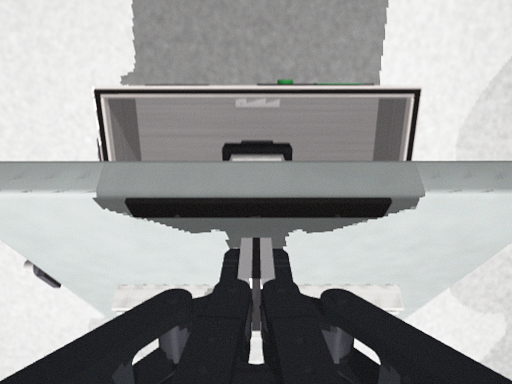

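View pics/s22z.png

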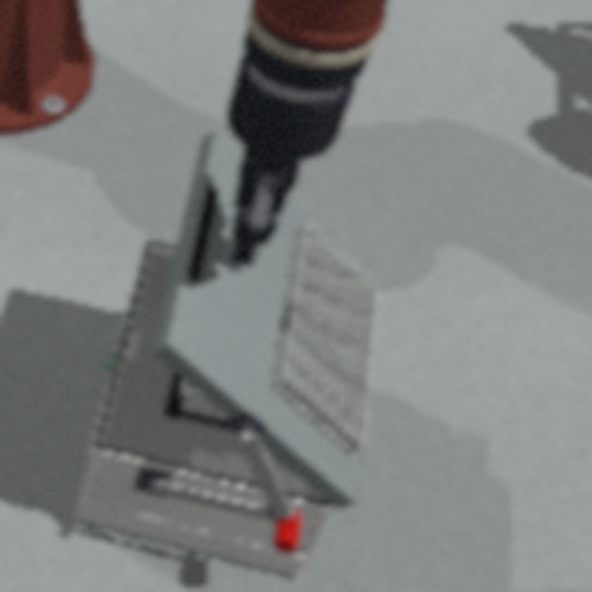

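Views 22: the door is at about 0.65 rad, with the fingertips on its plain face at (258,240). I'll keep going towards 0.12 rad.

Request:
jog_arm(
  rows=[
    {"dx": 0.12,"dy": 0,"dz": 0.15,"ax": 0,"ay": 0,"az": 0},
    {"dx": 0.27,"dy": 0,"dz": 0.35,"ax": 0.02,"ay": -0.02,"az": -0.02},
    {"dx": 0.42,"dy": 0,"dz": 0.55,"ax": 0.02,"ay": -0.02,"az": -0.02},
    {"dx": 0.55,"dy": 0,"dz": 0.76,"ax": 0.02,"ay": -0.02,"az": -0.02},
    {"dx": 0.67,"dy": 0,"dz": 0.98,"ax": 0.02,"ay": -0.02,"az": -0.02},
    {"dx": 0.77,"dy": 0,"dz": 1.2,"ax": 0.02,"ay": -0.02,"az": -0.02},
    {"dx": 0.87,"dy": 0,"dz": 1.44,"ax": 0.02,"ay": -0.02,"az": -0.02},
    {"dx": 0.94,"dy": 0,"dz": 1.67,"ax": 0.02,"ay": -0.02,"az": -0.02},
    {"dx": 1.0,"dy": 0,"dz": 1.85,"ax": 0.02,"ay": -0.02,"az": -0.02},
  ],
)

```text
clock: 25.82
position: [0.482, 0.1667, 0.1382]
ee_rot: [-0.638, 0.77, 0.0, -0.001]
force: [0.1, 0.4, 0.9]
grip_width: 0.0002
```

```bash
python3 - <<'E'
from h import *
arc([.15,.12,.09,.06,.03,.0]); snap('wrist','w23')
E
```

```text
(np.float64(-0.0019), np.float64(-0.0576), np.float64(0.1382), 'F', array([0.1, 0.4, 0.9]), 'clk', 25.82)
th 0.15 y -0.0555 z 0.1425 -> dx -0.05 dz -0.11
th 0.12 y -0.0567 z 0.1376 -> dx -0.02 dz 0.01
th 0.09 y -0.0577 z 0.1328 -> dx 0.00 dz 0.14
th 0.06 y -0.0586 z 0.1279 -> dx 0.03 dz 0.26
th 0.03 y -0.0594 z 0.1229 -> dx 0.05 dz 0.38
th 0.00 y -0.0600 z 0.1180 -> dx 0.06 dz 0.50
```

View pics/w23.png

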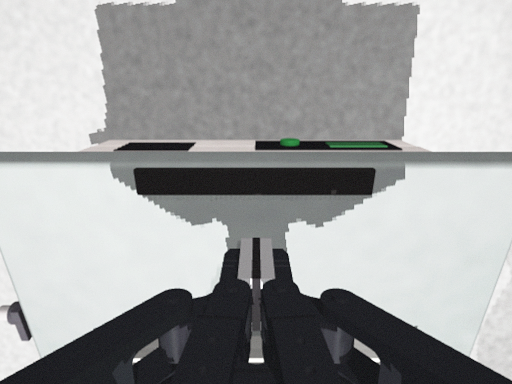

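Wrist view 23: the door is nearly shut, its free edge along row 155, with the tips at (257,245). Now the slow final push.

Request:
jog_arm(
  rows=[
    {"dx": 0,"dy": 0,"dz": 0.1,"ax": 0,"ay": 0,"az": 0},
    {"dx": 0,"dy": 0,"dz": 0.2,"ax": 0,"ay": 0,"az": 0},
    {"dx": 0,"dy": 0,"dz": 0.3,"ax": 0,"ay": 0,"az": 0},
    {"dx": 0,"dy": 0,"dz": 0.38,"ax": 0,"ay": 0,"az": 0},
    {"dx": 0,"dy": 0,"dz": 0.46,"ax": 0,"ay": 0,"az": 0},
    {"dx": 0,"dy": 0,"dz": 0.5,"ax": 0,"ay": 0,"az": 0},
    {"dx": 0,"dy": 0,"dz": 0.52,"ax": 0,"ay": 0,"az": 0},
  ],
)

```text
clock: 26.45
position: [0.4812, 0.1664, 0.1178]
ee_rot: [-0.638, 0.77, 0.0, -0.001]
force: [-10.5, -3.6, 34.7]
grip_width: 0.0001
```

```bash
python3 - <<'E'
from h import *
print(loc())
E
```

```text
(np.float64(-0.0027), np.float64(-0.058), np.float64(0.1178), 'F', array([-10.5,  -3.6,  34.7]), 'clk', 26.45)
```

It is on the stop: z is 0.1178 and the force rose to 35 N. I'll lift off and check.

Request:
jog_arm(
  rows=[
    {"dx": 0,"dy": 0,"dz": 0,"ax": 0,"ay": 0,"az": 0},
    {"dx": 0,"dy": 0,"dz": -0.1,"ax": 0,"ay": 0,"az": 0},
    {"dx": 0,"dy": 0,"dz": -0.5,"ax": 0,"ay": 0,"az": 0},
    {"dx": 0,"dy": 0,"dz": -1.2,"ax": 0,"ay": 0,"az": 0},
    {"dx": 0,"dy": 0,"dz": -2.0,"ax": 0,"ay": 0,"az": 0},
    {"dx": 0,"dy": 0,"dz": -2.6,"ax": 0,"ay": 0,"az": 0},
    {"dx": 0,"dy": 0,"dz": -2.8,"ax": 0,"ay": 0,"az": 0},
    {"dx": 0,"dy": 0,"dz": -2.8,"ax": 0,"ay": 0,"az": 0},
  ],
)

```text
clock: 27.12
position: [0.4827, 0.1669, 0.2317]
ee_rot: [-0.638, 0.77, -0.0, 0.0]
force: [-0.7, 0.3, -0.5]
grip_width: -0.0002
```

```bash
python3 - <<'E'
from h import *
print(loc()); snap('wrist','w24'); snap('scene','s24'); snap('top','t24')
for f in('w24','s24','t24'):
    d=load(f);P=np.nan_to_num(cloud(d),nan=-1); L=P[...,:2]-O; lx=L@XL; ly=L@YL
    m=(abs(lx)<.11)&(ly>-.1)&(ly<-.015)&(P[...,2]>.1)&(P[...,2]<.14)
    A=np.c_[lx[m],ly[m],np.ones(m.sum())]; k=np.linalg.lstsq(A,P[...,2][m],rcond=None)[0]
    print(f,m.sum(),'tilt x,y',k[:2].round(4),'z at push',(k[2]-.071*k[1]).round(4))
s=load('s24'); cv2.imwrite('pics/s24z.png',cv2.resize(s['image'][110:270,290:450,::-1],None,fx=3.7,fy=3.7,interpolation=cv2.INTER_CUBIC))
E
```

```text
(np.float64(-0.0012), np.float64(-0.0572), np.float64(0.2317), 'F', array([-0.7,  0.3, -0.5]), 'clk', 27.12)
w24 29403 tilt x,y [-0.0008 -0.0063] z at push 0.1179
s24 1599 tilt x,y [ 0.001  -0.0049] z at push 0.1188
t24 2199 tilt x,y [-0.0005 -0.0053] z at push 0.1189
```

View pics/w24.png

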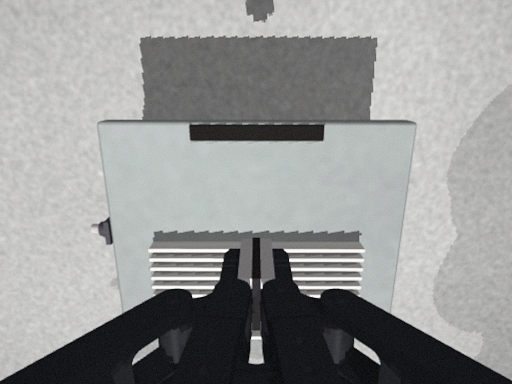

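View pics/s24.png

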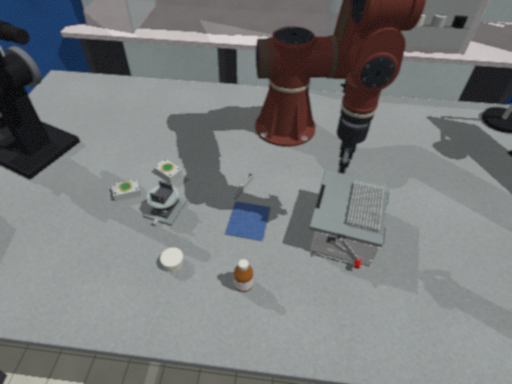

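Final views: the door lies flat, its outer face at 0.118–0.119 at the push point in all three cameras (about 0.006 rad). The bottle, jar and tweezers are where they were. I'll confirm it stays put, then hand in.

Request:
jog_arm(
  rows=[
    {"dx": 0,"dy": 0,"dz": -0.5,"ax": 0,"ay": 0,"az": 0},
    {"dx": 0,"dy": 0,"dz": -0.8,"ax": 0,"ay": 0,"az": 0},
    {"dx": 0,"dy": 0,"dz": -0.8,"ax": 0,"ay": 0,"az": 0},
    {"dx": 0,"dy": 0,"dz": -0.8,"ax": 0,"ay": 0,"az": 0},
    {"dx": 0,"dy": 0,"dz": -0.8,"ax": 0,"ay": 0,"az": 0},
    {"dx": 0,"dy": 0,"dz": -0.8,"ax": 0,"ay": 0,"az": 0},
  ],
)

```text
clock: 27.77
position: [0.4801, 0.1663, 0.259]
ee_rot: [-0.638, 0.77, 0.001, -0.003]
force: [-0.2, 0.6, -0.4]
grip_width: 0.0
```

```bash
python3 - <<'E'
from h import *
print(loc()); snap('wrist','w25'); snap('top','t25')
for f in('w25','t25'):
    d=load(f);P=np.nan_to_num(cloud(d),nan=-1); L=P[...,:2]-O; lx=L@XL; ly=L@YL
    m=(abs(lx)<.11)&(ly>-.1)&(ly<-.015)&(P[...,2]>.1)&(P[...,2]<.14)
    A=np.c_[lx[m],ly[m],np.ones(m.sum())]; k=np.linalg.lstsq(A,P[...,2][m],rcond=None)[0]
    print(f,'tilt',k[:2].round(4),'z at push',(k[2]-.071*k[1]).round(4))
a=cloud(load('top0'));b=cloud(load('t25'))
for n,(u,v) in dict(bottle=(252,119),jar=(322,138),tw=(272,248)).items(): print(n,np.abs(a[v-8:v+9,u-8:u+9]-b[v-8:v+9,u-8:u+9])[...,2].mean())
print(hand_in())
E
```

```text
(np.float64(-0.0036), np.float64(-0.0583), np.float64(0.259), 'F', array([-0.2,  0.6, -0.4]), 'clk', 27.77)
w25 tilt [-0.0008 -0.0067] z at push 0.1178
t25 tilt [ 0.0009 -0.0066] z at push 0.119
bottle nan
jar nan
tw nan
the job is handed in; nothing more can be done
None
```

I moved the carrier from the stage to the blue pad by its ends, then took it across its long sides and seated it in the nest. After that I broke the stay and pushed the door shut. The job was handed in at 27.8 s; I saw no verdict.

**What the last checks showed:**
- **Carrier:** after release in the nest it lay within about 1 mm of centre, top at 0.079 m, aligned within 0.2°. I had no view of it once the door was shut.
- **Stay:** the knee was pressed about 24 mm down while the door stayed up at about 1.66 rad.
- **Door:** its outer face lay at 0.118–0.119 m at the push point, so it was shut to about 0.007 rad. It did not move between two checks after I lifted off.
- **Latch bolt:** I could not see it. I infer that it snapped in from the door reaching its stop (a 35 N reading) and staying there.
- **Bottle, jar and tweezers:** they looked unmoved in the pictures. My numeric comparison of their depth failed and returned NaN.

**Disagreements along the way:**
- The measured tool position jittered by 1–2 mm. I aligned the carrier to the nest within single wrist images instead.
- My door angle estimate partway through closing was unreliable: the two cameras gave 1.15 and 1.45 rad.

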